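# Rake the desiccant blocks even and shut the drying tray

### The arm

A 6-joint arm with a two-finger parallel gripper is mounted at the origin on a cart in front of the work surface, level with it; the furniture and walls round the work are solid. World frame = base frame: x ahead of the robot, y to its left, z up, the work surface at z = 0. Lengths are in m, angles in rad, forces in N, time in s.
With the tool pointing down it reaches from about 0.3 to 0.875 m from the base axis. Payload 4.2 kg.
Tool frame: the origin (TCP) lies between the finger pads; the fingertips stand 14 mm ahead of it and the grasp point (between the pads) lies 5 mm behind it; x points along the fingers, y is the direction in which the jaws open and shut, and the axes are right-handed (so a half turn about x gives the same grasp; the last joint's range is limited). The gripper opens to 85 mm and grips with 20 to 120 N. Pads are 22 mm wide; open, the fingers measure 114 mm over their backs; the gripper's body (76 mm by 85 mm) begins 54 mm behind the grasp point. The pads swing forward as they close: fully open they stand 13 mm farther back than shut.
Start: joints at [-1.121, 0.32, 1.565, -0, 1.257, -0.02], TCP at [0.26, -0.513, 0.245] pointing down, gripper open.
Joint ranges: [-3.11, 3.11], [-0.84, 2.01], [0.21, 2.61], [-1.34, 4.49], [0.05, 2.63], [-2.56, 2.56]. Speed limits (rad/s): [2.57, 2.57, 3.14, 3.14, 3.14, 3.14].

### API

Orientations are given as a rotation vector (axis times angle).
In Python, from rig import state, capture, camera_model, job_done, find_in gives the robot as it stands.
- The arm moves only by the shell command python3 -m handwheel 'ROWS' [FORCE]. ROWS is JSON, a list of rows, each an object of numbers: "dx", "dy", "dz": the shift along the tool's x, y, z in m; "ax", "ay", "az": the turn, a rotation vector about the tool's x, y, z in degrees; "hand": the opening, from 0 (shut) to 1 (fully open). In form: [{"dx": .., "dy": .., "dz": .., "ax": .., "ay": .., "az": .., "hand": ..}, ...]. A call has 1 to 8 rows; each row is the pose to reach, as a shift and turn from the pose commanded when the call began, along the tool's axes at that moment; what a row does not reach only later rows make up. A row lasts 1/10 s, in which the tool goes at most 50 mm and 8.59 degrees, less where a joint would pass 70% of its speed; a pose out of reach is approached as far as the arm can. A call with a gripper value outside its range is refused whole. The fingers move at their own pace and stop on an object; FORCE is the grip in N (left out, the last holds). Time passes only in rows, so rows that repeat a pose let the fingers close. It gives the time, the measured TCP pose, the force and the opening at its end, in the units of the state.
- state(): the state, without advancing time (a new reading comes with each control period).
- capture(name): name is "scene" or "top"; returns the picture (480x640x3 uint8, red, green, blue); there is no depth.
- camera_model(name): a dict with "K" (3x3 intrinsics, pixels), "dist_coeffs" ([k1, k2, p1, p2, k3] as OpenCV has them; the pictures are not rectified), "extrinsics" (4x4, takes a point from camera to world coordinates). Camera axes: x right, y down, z forward; pixel columns grow to the right and rows downward; lengths in m; the calibration is good to about 2 mm. A picture is of the moment at which its call begins. camera_model takes no time and is no camera call.
- job_done(): hands the job in, once; it reports no verdict.
Trained networks look in the newest picture that a camera, given by its name, has taken for a name from the list of things; names that differ only in an ending like _2 or _b are one class to them, and where a whole thing is asked for, a point or a joint stands for the part that bears it (a point fixed in the world has none). Each returns a list of dicts, best first, with "score" (0 to 1); they miss things now and then, are a little off and sometimes report something else, mostly with a low value. They report only what shows in the picture. A call takes as long as a camera call. They do not tell look-alikes from the thing itself.
- find_in(name, camera): "position" ([column, row] in pixels, amid what is visible of it).
The state is a dict: "time_s": time; "q": joint angles; "joint_velocities": joint speeds; "joint_torque": joint torques, N m; "tool_pos": TCP position; "eef_rot": TCP orientation; "wrist_force": force on the tool from outside, world axes, zero at the start; "wrist_torque": the same for the moment, N m; "grip_width": opening from 0.0 (shut) to 1.0 (fully open).
Only numpy, scipy, OpenCV 4.12 (cv2) and the standard library are available. Lean on these libraries where they do the work, as an engineer would, in place of code of your own. Each camera call takes 0.05 s, during which the arm holds its last target.

### The job

Six desiccant blocks lie heaped at the loading end of the drying tray, in the way of its gate: with the rake, touching them with nothing else of yours, rake them through the gateway along the bed into an even single layer, all flat on the floor, with no bay between the scored lines left empty. Then push the sliding gate fully shut until its spring catch comes up behind it, and leave the rake standing or lying on the worktop clear of the tray. Do not shove the things round about.

Things in the scene. Friction and masses are not known exactly. Their poses are not given: they have to be found in the camera images.
- tray: fixed aluminium drying tray; origin at the centre of its underside. Inside x from -52 to 52 mm, y from -215 to 215; floor top at z = 6, 8 mm walls up to z = 46 (gate posts to 48). The gateway crosses it at y = 85: beyond (y 85 to 215) is the loading apron, the rest is the bed. -x faces the robot; there the gate's runway, 34 mm wide at y = 85, stands out to x = -182.
- apron (a point): middle of the loading apron's floor, tray y = 150 mm; tray axes
- bay_1 (a point): floor centre of the bay next to the gateway. Dark scored lines across the bed floor at tray y = -15 and -115 mm part it into three bays, each 100 mm long; this one is y -15 to 85. Tray axes
- bay_2 (a point): floor centre of the middle bay, tray y -115 to -15 mm; tray axes
- bay_3 (a point): floor centre of the end bay, tray y -215 to -115 mm; tray axes. A centrifuge, about 0.2 m high, stands close behind this end of the tray: keep clear of it when carrying the rake past
- gate (a joint): the tray's upright sliding gate, a steel plate 6 mm thick, 120 mm long (along tray x), 7 to 50 mm high. 0 m = fully shut across the gateway, against a stop; grows towards the robot (tray -x) as it opens, at most 0.120; starts wide open, clear of the gateway. Friction about 4 N; it stays where it is left.
- gate_handle (a point): centre of the black upright paddle on the middle of the gate: 10 mm thick along tray x, 40 mm wide along tray y, 53 to 93 mm above the worktop (this point at 73 mm). Pushed towards tray +x (away from the robot) it shuts the gate. When shut it stands at tray x = 0, y = 85 mm.
- catch (a joint): small sprung steel tongue (12 x 26 mm) in the runway just outside the tray's robot-side wall: 0 m = held down under the open gate; it springs up to 0.007 m by itself behind the gate's end when the gate is within about 4 mm of fully shut, and then locks it.
- rake_grip (a point): centre of the rake's black upright grip: 36 mm along the rake's x, 22 mm thick along its y, 62 mm tall, 103 mm above the tine tips; whole rake 134 mm high, 0.22 kg. It stands by itself on its tines on the worktop, right of the tray. Yaw as the rake's.
- rake_tips (a point): the rake's underside, centre of its row of tine tips, straight below the grip. Steel head: bar 92 mm wide along the rake's x, 16 mm deep along y, 43 to 55 mm above the tips; five tines 8 mm wide, 14 mm deep, evenly spaced over 90 mm. It rakes along its y, either way.
- block_1_c (a point): desiccant block, tan clay brick with rounded edges and two round dimples, 40 x 60 x 28 mm (its own x, y, z), about 0.07 kg; the point is its centre, 14 mm above its underside. Starts on the apron floor, robot-side column.
- block_2_c (a point): desiccant block, tan clay brick with rounded edges and two round dimples, 40 x 60 x 28 mm (its own x, y, z), about 0.07 kg; the point is its centre, 14 mm above its underside. Starts on the apron floor, far column.
- block_3_c (a point): desiccant block, tan clay brick with rounded edges and two round dimples, 40 x 60 x 28 mm (its own x, y, z), about 0.07 kg; the point is its centre, 14 mm above its underside. Starts on the bed floor just past the gateway, robot-side column.
- block_4_c (a point): desiccant block, tan clay brick with rounded edges and two round dimples, 40 x 60 x 28 mm (its own x, y, z), about 0.07 kg; the point is its centre, 14 mm above its underside. Starts on the bed floor just past the gateway, far column.
- block_5_c (a point): desiccant block, tan clay brick with rounded edges and two round dimples, 40 x 60 x 28 mm (its own x, y, z), about 0.07 kg; the point is its centre, 14 mm above its underside. Starts lying on top of blocks 1 and 3, bridging the gap between them, across the gateway.
- block_6_c (a point): desiccant block, tan clay brick with rounded edges and two round dimples, 40 x 60 x 28 mm (its own x, y, z), about 0.07 kg; the point is its centre, 14 mm above its underside. Starts lying on top of blocks 2 and 4, bridging the gap between them, across the gateway.
- tape_roll: roll of masking tape lying flat, 96 mm across, 25 mm high; bystander; origin under its centre
- beaker: clear plastic beaker, 77 mm across, 92 mm high; bystander; origin under its centre
- vial: small capped vial, 26 mm across, 62 mm high; bystander; origin under its centre
- tipbox: box of pipette tips, 88 x 121 x 92 mm, fixed bystander right of the rake; origin under its centre
Mind the look-alikes: they are no part of the job. Leave any orange look-alike of the part that bears block_2_c alone. Leave any black or green look-alike of the part that bears block_5_c alone.

How it is judged:
On the way, in this order (a step that is already met when the one before it is completed fails the run):
1. all six blocks lie flat on the bed floor, none of the three bays empty (y of block_1_c in the frame of tray between -0.215 and 0.078 m and x of block_1_c in the frame of tray between -0.052 and 0.052 m and z of block_1_c in the frame of tray between 0.012 and 0.0245 m and y of block_2_c in the frame of tray between -0.215 and 0.078 m and x of block_2_c in the frame of tray between -0.052 and 0.052 m and z of block_2_c in the frame of tray between 0.012 and 0.0245 m and y of block_3_c in the frame of tray between -0.215 and 0.078 m and x of block_3_c in the frame of tray between -0.052 and 0.052 m and z of block_3_c in the frame of tray between 0.012 and 0.0245 m and y of block_4_c in the frame of tray between -0.215 and 0.078 m and x of block_4_c in the frame of tray between -0.052 and 0.052 m and z of block_4_c in the frame of tray between 0.012 and 0.0245 m and y of block_5_c in the frame of tray between -0.215 and 0.078 m and x of block_5_c in the frame of tray between -0.052 and 0.052 m and z of block_5_c in the frame of tray between 0.012 and 0.0245 m and y of block_6_c in the frame of tray between -0.215 and 0.078 m and x of block_6_c in the frame of tray between -0.052 and 0.052 m and z of block_6_c in the frame of tray between 0.012 and 0.0245 m and (y of block_1_c in the frame of tray between -0.215 and -0.115 m or y of block_2_c in the frame of tray between -0.215 and -0.115 m or y of block_3_c in the frame of tray between -0.215 and -0.115 m or y of block_4_c in the frame of tray between -0.215 and -0.115 m or y of block_5_c in the frame of tray between -0.215 and -0.115 m or y of block_6_c in the frame of tray between -0.215 and -0.115 m) and (y of block_1_c in the frame of tray between -0.115 and -0.015 m or y of block_2_c in the frame of tray between -0.115 and -0.015 m or y of block_3_c in the frame of tray between -0.115 and -0.015 m or y of block_4_c in the frame of tray between -0.115 and -0.015 m or y of block_5_c in the frame of tray between -0.115 and -0.015 m or y of block_6_c in the frame of tray between -0.115 and -0.015 m) and (y of block_1_c in the frame of tray between -0.015 and 0.085 m or y of block_2_c in the frame of tray between -0.015 and 0.085 m or y of block_3_c in the frame of tray between -0.015 and 0.085 m or y of block_4_c in the frame of tray between -0.015 and 0.085 m or y of block_5_c in the frame of tray between -0.015 and 0.085 m or y of block_6_c in the frame of tray between -0.015 and 0.085 m)), for 0.2 s.
2. the gate is fully shut and its catch is up (value of joint gate below 0.0045 m and value of joint catch above 0.004 m), for 0.2 s.
At the end, for the whole second after the job is handed in: All six blocks rest flat on the bed floor (centres 12 to 24.5 mm above the tray's underside), tray y -215 to 78 mm, at least one in each bay; gate within 4.5 mm of shut, catch up over 4 mm; rake at rest outside the tray's walls, not touching it, grip centre below 115 mm (all of step 1 and all of step 2 and linear speed of each of block_1, block_2, block_3, block_4, block_5, block_6, rake below 0.02 m/s and height (world z) of rake_grip below 0.115 m and contact force between rake and tray below 0.2 N and (x of rake_grip in the frame of tray above 0.065 m or x of rake_grip in the frame of tray below -0.065 m or y of rake_grip in the frame of tray above 0.228 m or y of rake_grip in the frame of tray below -0.228 m)).
It fails at once if the robot itself (not the rake) touches a block (contact force between any of the fingers, the arm and block_1 above 0.5 N or contact force between any of the fingers, the arm and block_2 above 0.5 N or contact force between any of the fingers, the arm and block_3 above 0.5 N or contact force between any of the fingers, the arm and block_4 above 0.5 N or contact force between any of the fingers, the arm and block_5 above 0.5 N or contact force between any of the fingers, the arm and block_6 above 0.5 N).
It fails at once if the tape roll is shoved out of its place (distance of tape_roll from where it was at the start of the episode above 0.03 m).
It fails at once if the beaker is shoved out of its place (distance of beaker from where it was at the start of the episode above 0.03 m).
It fails at once if the vial is shoved out of its place (distance of vial from where it was at the start of the episode above 0.03 m).
It also fails if it takes over 72 s, if anything falls off the work surface, if the arm or the gripper's body presses on something with over 40 N, if the wrist force passes 120 N, or if a joint passes its speed limit or range.

## Working session

There is one attempt and no reset: what is moved stays moved. The work goes in short steps, Python scripts to look and compute and a shell command to move; the robot and the scene stay as the last step left them, time stands still between calls to the robot, and variables do not carry over. Pictures are saved under pics/ and viewed, and the job is handed in when it is done.

```bash
ls; mkdir -p pics
python3 - <<'E'
from rig import *
import cv2,numpy as np
s=state()
for k,v in s.items(): print(k,np.round(v,4))
for n in ['scene','top']:
    im=capture(n); cv2.imwrite(f'pics/{n}0.png',im[:,:,::-1])
    m=camera_model(n); print(n,np.round(m['K'],1).tolist(),m['dist_coeffs'],np.round(m['extrinsics'],3).tolist())
E
```

```text
pics
time_s 0.0
q [-1.121   0.3203  1.5657  0.      1.2574 -0.02  ]
joint_velocities [-0.001  -0.0005  0.0001 -0.      0.0012 -0.0013]
joint_torque [-2.20000e-03 -4.15527e+01 -2.34162e+01 -2.00000e-04  8.30000e-03
 -0.00000e+00]
tool_pos [ 0.2601 -0.5123  0.2445]
eef_rot [ 1.9601  0.4709 -1.9608]
wrist_force [-0.3976 -0.4546  0.4184]
wrist_torque [0.0517 0.0272 0.0093]
grip_width 1.0028
scene [[585.0, 0.0, 328.1], [0.0, 585.0, 226.7], [0.0, 0.0, 1.0]] [-0.02181792  0.          0.          0.          0.        ] [[0.878, -0.241, 0.413, -0.131], [-0.478, -0.436, 0.762, -1.127], [-0.004, -0.867, -0.498, 0.877], [0.0, 0.0, 0.0, 1.0]]
top [[600.4, 0.0, 326.2], [0.0, 600.4, 237.5], [0.0, 0.0, 1.0]] [-0.09117267  0.          0.          0.          0.        ] [[0.01, -0.987, 0.163, 0.247], [-1.0, -0.014, -0.02, 0.08], [0.022, -0.163, -0.986, 1.592], [0.0, 0.0, 0.0, 1.0]]
```

View pics/scene0.png

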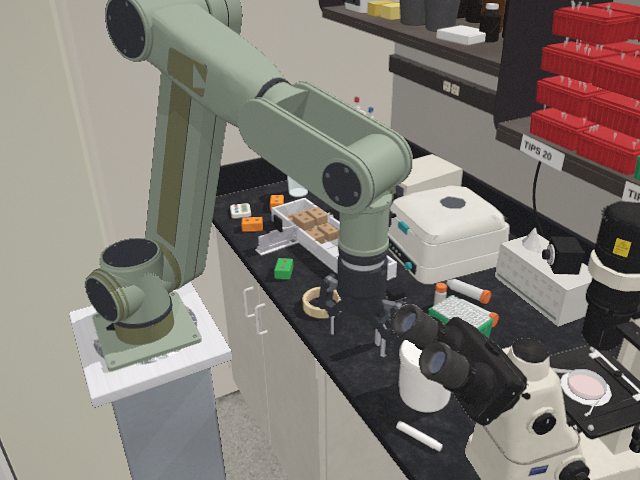

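View pics/top0.png

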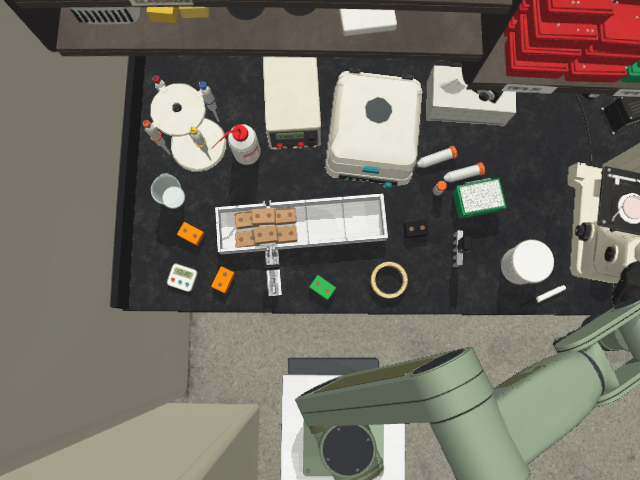

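```bash
cat > h.py <<'E'
from rig import *
import cv2,numpy as np
from scipy.spatial.transform import Rotation as R
def ray(cam,px):
    m=camera_model(cam);K=np.array(m['K']);d=np.array(m['dist_coeffs']);T=np.array(m['extrinsics'])
    p=cv2.undistortPoints(np.array([[px]],float),K,d)[0,0]
    return T[:3,3],T[:3,:3]@np.array([p[0],p[1],1])
def w(cam,px,z):
    o,v=ray(cam,px); return o+v*(z-o[2])/v[2]
def tri(pa,pb):
    o1,v1=ray('scene',pa);o2,v2=ray('top',pb)
    A=np.stack([v1,-v2],1);s=np.linalg.lstsq(A,o2-o1,rcond=None)[0]
    a=o1+s[0]*v1;b=o2+s[1]*v2
    return (a+b)/2,np.linalg.norm(a-b)
def proj(cam,P):
    m=camera_model(cam);T=np.linalg.inv(np.array(m['extrinsics']))
    P=np.atleast_2d(np.array(P,float))
    r=cv2.projectPoints(P,cv2.Rodrigues(T[:3,:3])[0],T[:3,3],np.array(m['K']),np.array(m['dist_coeffs']))[0]
    return r[:,0]
def st():
    s=state(); M=R.from_rotvec(s['eef_rot']).as_matrix()
    print('t',round(s['time_s'],2),'tcp',np.round(s['tool_pos'],4),'F',np.round(s['wrist_force'],1),'g',round(s['grip_width'],3)); return s,M
def crop(im,x0,y0,x1,y1,f,name):
    c=cv2.resize(im[y0:y1,x0:x1],None,fx=f,fy=f,interpolation=cv2.INTER_CUBIC);cv2.imwrite('pics/'+name,c[:,:,::-1])
E
python3 - <<'E'
from h import *
im=capture('top')
crop(im,200,180,400,310,4,'c1.png')
crop(im,400,170,500,280,5,'c2.png')
ims=capture('scene'); crop(ims,220,180,420,330,4,'c3.png')
for n in ['tray','rake_grip','rake_tips','gate_handle','tape_roll','beaker','vial','tipbox','block_1_c','catch']:
    for cam in ['top','scene']:
        print(n,cam,[(np.round(r['position']).tolist(),round(r['score'],2)) for r in find_in(n,cam)[:9]])
E
```

```text
tray top [([317.0, 227.0], 0.65)]
tray scene [([296.0, 240.0], 0.67)]
rake_grip top [([461.0, 246.0], 0.71)]
rake_grip scene [([390.0, 298.0], 0.7)]
rake_tips top [([461.0, 245.0], 0.7), ([271.0, 265.0], 0.32), ([245.0, 237.0], 0.27)]
rake_tips scene [([393.0, 298.0], 0.81)]
gate_handle top [([270.0, 268.0], 0.52)]
gate_handle scene [([278.0, 237.0], 0.91), ([298.0, 241.0], 0.66)]
tape_roll top [([399.0, 274.0], 0.79)]
tape_roll scene [([314.0, 298.0], 0.96), ([442.0, 293.0], 0.63)]
beaker top [([168.0, 193.0], 0.98), ([247.0, 236.0], 0.4), ([269.0, 266.0], 0.2)]
beaker scene [([295.0, 187.0], 0.72)]
vial top [([442.0, 186.0], 0.57)]
vial scene [([443.0, 290.0], 0.71), ([299.0, 239.0], 0.21)]
tipbox top [([476.0, 195.0], 0.75)]
tipbox scene [([461.0, 313.0], 0.65)]
block_1_c top [([245.0, 239.0], 0.52)]
block_1_c scene []
catch top [([246.0, 239.0], 0.36), ([320.0, 224.0], 0.3), ([289.0, 236.0], 0.23)]
catch scene []
```

View pics/c1.png

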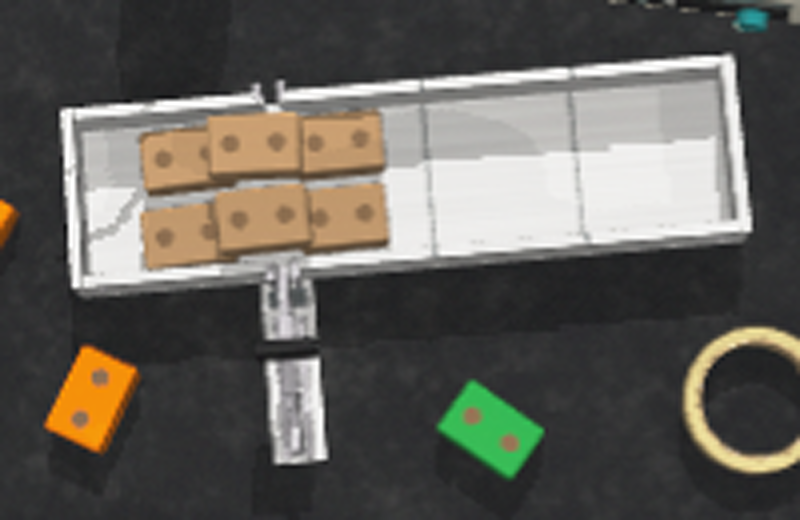

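View pics/c2.png

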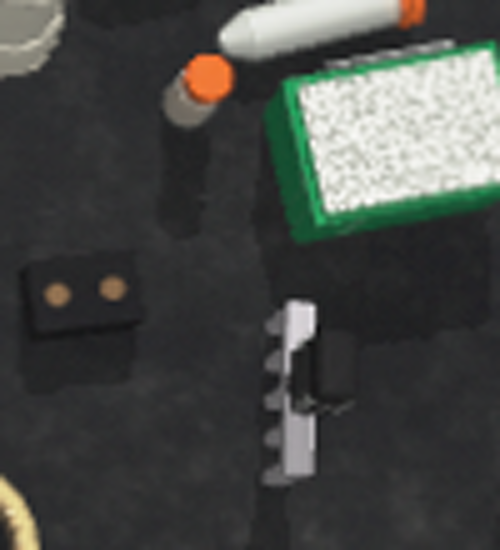

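View pics/c3.png

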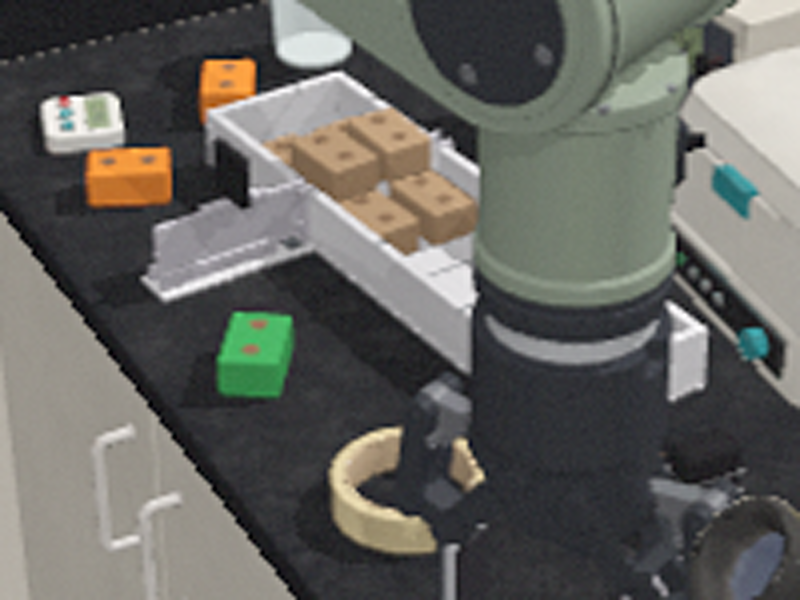

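```bash
cat > tray.py <<'E'
from h import *
def trayP(p,pts):
    c,s=np.cos(p[2]),np.sin(p[2]);M=np.array([[c,-s,0],[s,c,0],[0,0,1]])
    return np.asarray(pts,float)@M.T+[p[0],p[1],0]
E
python3 - <<'E'
from tray import *
from scipy.optimize import least_squares
px=np.array([[62,108],[735,56],[750,235],[76,287]])/4+[200,180]
L=np.array([[.06,.223,.046],[.06,-.223,.046],[-.06,-.223,.046],[-.06,.223,.046]])
f=lambda p:(proj('top',trayP(p,L))-px).ravel()
r=least_squares(f,[.5,.1,.07]);p=r.x;print(p,np.degrees(p[2]),np.round(r.fun,2))
im=capture('top').copy();ims=capture('scene').copy()
def seg(a,b,col=(255,0,0)):
    for I,c in((big,'top'),(bs,'scene')):
        q=proj(c,trayP(p,[a,b]));
        o=([200,180] if c=='top' else [220,180])
        q=((q-o+.5)*4-.5).astype(int);cv2.line(I,tuple(map(int,q[0])),tuple(map(int,q[1])),col,1)
big=cv2.resize(im[180:310,200:400],None,fx=4,fy=4,interpolation=cv2.INTER_CUBIC)
bs=cv2.resize(ims[180:330,220:420],None,fx=4,fy=4,interpolation=cv2.INTER_CUBIC)
for i in range(4): seg(L[i],L[(i+1)%4])
for y in(-.015,-.115): seg([-.052,y,.006],[.052,y,.006],(0,0,255))
I=[[.052,.215,.046],[.052,-.215,.046],[-.052,-.215,.046],[-.052,.215,.046]]
for i in range(4): seg(I[i],I[(i+1)%4],(0,160,0)); seg(np.array(I[i])*[1,1,.13],np.array(I[(i+1)%4])*[1,1,.13],(0,160,160))
for dy in(-.017,.017): seg([-.182,.085+dy,0],[-.06,.085+dy,0],(255,0,255))
seg([-.12,.065,.093],[-.12,.105,.093],(255,255,0));seg([-.12,.065,.053],[-.12,.105,.053],(255,255,0))
cv2.imwrite('pics/o1.png',big[:,:,::-1]);cv2.imwrite('pics/o2.png',bs[:,:,::-1])
E
```

```text
[0.5412726  0.11371919 0.09285815] 5.320380196058348 [-0.04 -0.1   0.22  0.02  0.98 -0.19 -1.14  0.21]
```

View pics/o1.png

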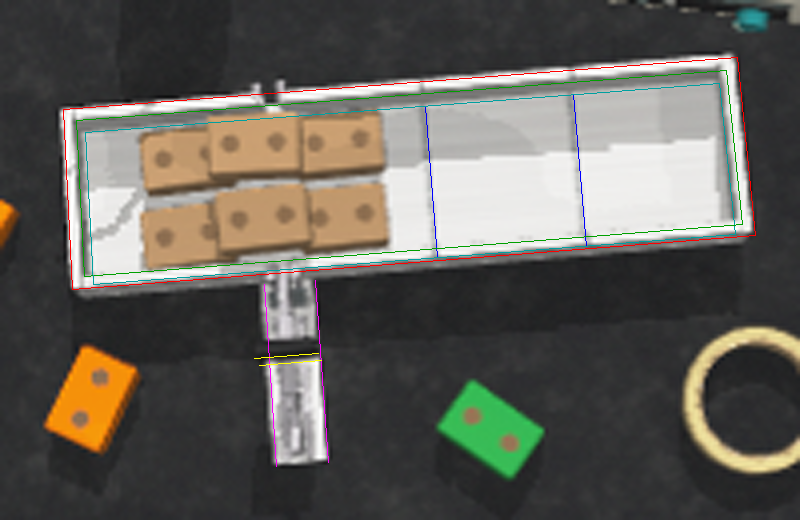

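View pics/o2.png

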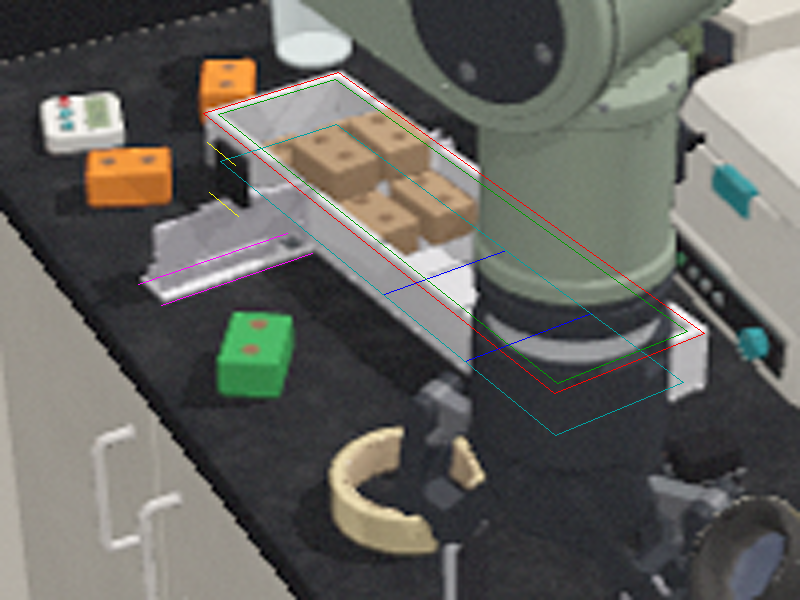

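Run:
```python
from tray import *
px=np.array([[288,300],[316,302],[313,474],[285,474]])/5+[400,170]
P=np.array([w('top',q,.055) for q in px]);print(np.round(P,4),P.mean(0))
a=P[0]-P[3];b=P[1]-P[2];print(np.linalg.norm(a),np.linalg.norm(b),np.degrees(np.arctan2(a[1],a[0])),np.degrees(np.arctan2(b[1],b[0])))
print('grip top', w('top',np.array([337,370])/5+[400,170],.134))
for n,q,z in(('tape',[389,280],.0125),('beaker',[168,193],.05),('vialtop',[441.5,185.5],.062),('blackblk',[415,228],.028),('green',[322,287],.028)): print(n,w('top',q,z))
s,M=st();print(M)
for n,q in(('centrifuge near R',[413,183]),('centrifuge near L',[328,175])):
  print(n,w('top',q,.0),w('top',q,.2))
```

```text
[[ 0.526  -0.2953  0.055 ]
 [ 0.5251 -0.3102  0.055 ]
 [ 0.4342 -0.3062  0.055 ]
 [ 0.4341 -0.2914  0.055 ]] [ 0.47984635 -0.30075718  0.055     ]
0.09201597695254395 0.09101126360094629 -2.427918447295249 -2.526958089996079
grip top [ 0.47668416 -0.29974469  0.134     ]
tape [ 0.3966718  -0.11878723  0.0125    ]
beaker [0.61536161 0.46791145 0.05      ]
vialtop [ 0.64359345 -0.25379628  0.062     ]
blackblk [ 0.53463706 -0.18725273  0.028     ]
green [0.37488063 0.05844628 0.028     ]
t 1.3 tcp [ 0.2603 -0.5127  0.2453] F [-0.7  0.4  0.3] g 0.996
[[ 1.19316864e-05  4.52656080e-01 -8.91685187e-01]
 [-7.34400104e-05 -8.91685185e-01 -4.52656079e-01]
 [-9.99999997e-01  7.08863199e-05  2.26037592e-05]]
centrifuge near R [ 0.66528196 -0.18846351  0.        ] [ 0.61270636 -0.15469452  0.2       ]
centrifuge near L [0.68386469 0.04510023 0.        ] [0.62895395 0.04951926 0.2       ]
```

```bash
python3 -m handwheel '[{"dy":-0.0902,"dz":-0.2913,"ax":29.4,"hand":1},{"dy":-0.0902,"dz":-0.2913,"ax":29.4,"hand":1},{"dy":-0.0902,"dz":-0.2913,"ax":29.4,"hand":1},{"dy":-0.0902,"dz":-0.2913,"ax":29.4,"hand":1},{"dy":-0.0902,"dz":-0.2913,"ax":29.4,"hand":1},{"dy":-0.0902,"dz":-0.2913,"ax":29.4,"hand":1},{"dy":-0.0902,"dz":-0.2913,"ax":29.4,"hand":1},{"dy":-0.0902,"dz":-0.2913,"ax":29.4,"hand":1}]'
python3 - <<'E'
from tray import *
s,M=st();print(np.round(M,3).tolist())
a=np.array([.479,-.300,.103])-s['tool_pos'];print('delta tool',np.round(M.T@a,4))
im=capture('top');crop(im,400,150,520,300,4,'c4.png')
im=capture('scene');crop(im,330,180,490,380,3.5,'c5.png')
E
```

```text
t 1.3 tcp [ 0.2603 -0.5127  0.2453] F [-0.7  0.4  0.3] g 0.996
[[0.0, 0.453, -0.892], [-0.0, -0.892, -0.453], [-1.0, 0.0, 0.0]]
delta tool [ 0.1423 -0.0907 -0.2913]invalid input
```

```bash
python3 -m handwheel '[{"dx":0,"dy":-0.09,"dz":-0.291,"ax":29.4,"ay":0,"az":0,"hand":1},{"dx":0,"dy":-0.09,"dz":-0.291,"ax":29.4,"ay":0,"az":0,"hand":1},{"dx":0,"dy":-0.09,"dz":-0.291,"ax":29.4,"ay":0,"az":0,"hand":1},{"dx":0,"dy":-0.09,"dz":-0.291,"ax":29.4,"ay":0,"az":0,"hand":1},{"dx":0,"dy":-0.09,"dz":-0.291,"ax":29.4,"ay":0,"az":0,"hand":1},{"dx":0,"dy":-0.09,"dz":-0.291,"ax":29.4,"ay":0,"az":0,"hand":1},{"dx":0,"dy":-0.09,"dz":-0.291,"ax":29.4,"ay":0,"az":0,"hand":1},{"dx":0,"dy":-0.09,"dz":-0.291,"ax":29.4,"ay":0,"az":0,"hand":1}]'
python3 - <<'E'
from tray import *
s,M=st();print(np.round(M,3).tolist())
a=np.array([.479,-.300,.103])-s['tool_pos'];print('delta tool',np.round(M.T@a,4))
im=capture('top');crop(im,400,150,520,300,4,'c4.png')
im=capture('scene');crop(im,330,180,490,380,3,'c5.png')
E
```

```text
time_s: 2.2
tool_pos: [0.4804, -0.2992, 0.2452]
eef_rot: [-2.201, 0.044, 2.201]
wrist_force: [0.0, -0.5, 0.3]
grip_width: 1.001
t 2.2 tcp [ 0.4804 -0.2992  0.2452] F [ 0.  -0.5  0.3] g 1.001
[[0.0, -0.04, -0.999], [0.0, -0.999, 0.04], [-1.0, -0.0, -0.0]]
delta tool [0.1422 0.0009 0.0014]
```

View pics/c4.png

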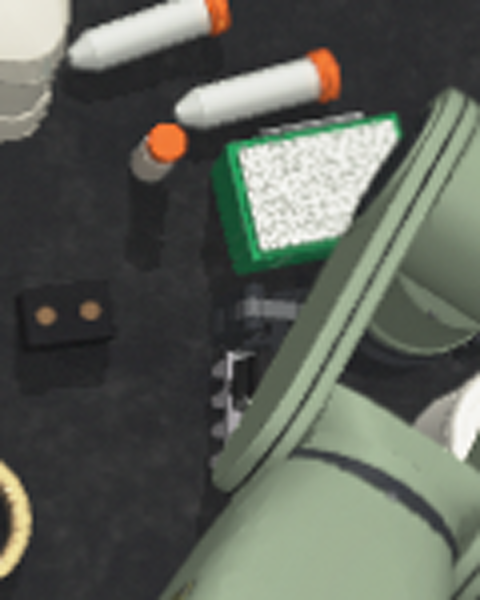

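View pics/c5.png

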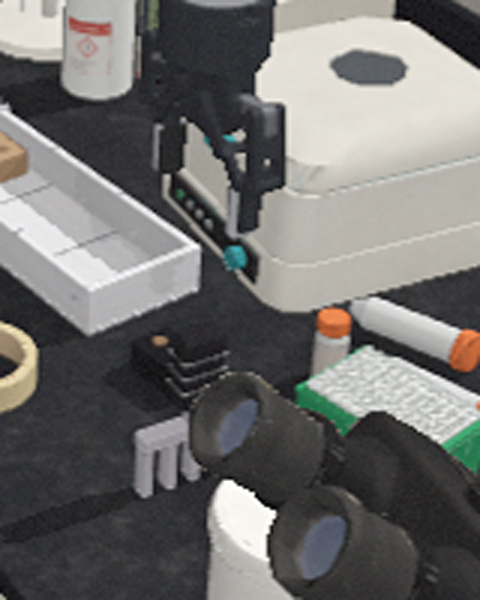

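Run:
```python
from tray import *
for z in(.072,.103,.134): print(z,(proj('scene',[[.479,-.3,z]])-[330,180])*3)
for P in([.434,-.291,.055],[.434,-.306,.055],[.433,-.299,0]): print((proj('scene',[P])-[330,180])*3)
```

```text
0.072 [[189.99168558 401.12165001]]
0.103 [[192.22728751 367.14086743]]
0.134 [[194.51506641 332.31162107]]
[[130.5555582  431.48875444]]
[[141.69292042 443.12446322]]
[[132.59475007 496.02629898]]
```

```bash
python3 -m handwheel '[{"dx":0.05,"dy":0.001,"dz":0.001,"ax":0,"ay":0,"az":0,"hand":1},{"dx":0.1,"dy":0.001,"dz":0.001,"ax":0,"ay":0,"az":0,"hand":1},{"dx":0.125,"dy":0.001,"dz":0.001,"ax":0,"ay":0,"az":0,"hand":1},{"dx":0.142,"dy":0.001,"dz":0.001,"ax":0,"ay":0,"az":0,"hand":1},{"dx":0.142,"dy":0.001,"dz":0.001,"ax":0,"ay":0,"az":0,"hand":1}]'
python3 - <<'E'
from tray import *
s,M=st()
im=capture('scene');crop(im,330,180,490,380,3,'c6.png')
E
```

```text
time_s: 2.8
tool_pos: [0.4752, -0.3022, 0.1009]
eef_rot: [-2.191, 0.047, 2.203]
wrist_force: [0.5, 0.7, -0.3]
grip_width: 0.998
t 2.8 tcp [ 0.4752 -0.3022  0.1009] F [ 0.5  0.7 -0.3] g 0.998
```

View pics/c6.png

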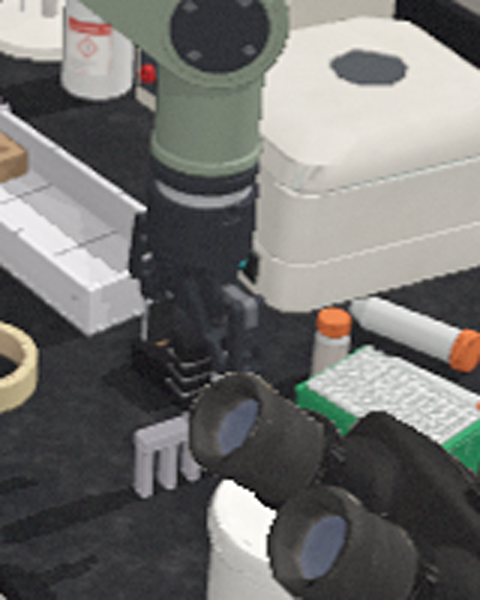

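```bash
python3 -m handwheel '[{"dx":0,"dy":0,"dz":0,"ax":0,"ay":0,"az":0,"hand":0.2},{"dx":0,"dy":0,"dz":0,"ax":0,"ay":0,"az":0,"hand":0},{"dx":0,"dy":0,"dz":0,"ax":0,"ay":0,"az":0,"hand":0},{"dx":0,"dy":0,"dz":0,"ax":0,"ay":0,"az":0,"hand":0},{"dx":0,"dy":0,"dz":0,"ax":0,"ay":0,"az":0,"hand":0},{"dx":0,"dy":0,"dz":0,"ax":0,"ay":0,"az":0,"hand":0},{"dx":0,"dy":0,"dz":0,"ax":0,"ay":0,"az":0,"hand":0},{"dx":0,"dy":0,"dz":0,"ax":0,"ay":0,"az":0,"hand":0}]' 80
```

```text
time_s: 3.65
tool_pos: [0.4783, -0.3015, 0.1041]
eef_rot: [-2.201, 0.048, 2.199]
wrist_force: [-0.2, 1.6, 6.0]
grip_width: 0.247
```

```bash
python3 -m handwheel '[{"dx":-0.03,"dy":0,"dz":0,"ax":0,"ay":0,"az":0,"hand":0},{"dx":-0.08,"dy":0,"dz":0,"ax":0,"ay":0,"az":0,"hand":0},{"dx":-0.12,"dy":0,"dz":0,"ax":-7.8,"ay":0,"az":0,"hand":0},{"dx":-0.12,"dy":0,"dz":0,"ax":-7.8,"ay":0,"az":0,"hand":0},{"dx":-0.12,"dy":0,"dz":0,"ax":-7.8,"ay":0,"az":0,"hand":0}]';  python3 - <<'E'
from tray import *
s,M=st();print(np.round(M,3).tolist())
ims=capture('scene');crop(ims,330,150,490,350,3,'c7.png')
im=capture('top');crop(im,390,170,520,310,4,'c8.png')
E
```

```text
time_s: 4.15
tool_pos: [0.4778, -0.3016, 0.2233]
eef_rot: [2.174, 0.1, -2.174]
wrist_force: [0.2, 0.1, -2.9]
grip_width: 0.242
t 4.15 tcp [ 0.4778 -0.3016  0.2233] F [ 0.2  0.1 -2.9] g 0.242
[[0.0, 0.092, -0.996], [-0.0, -0.996, -0.092], [-1.0, 0.001, -0.0]]
```

View pics/c7.png

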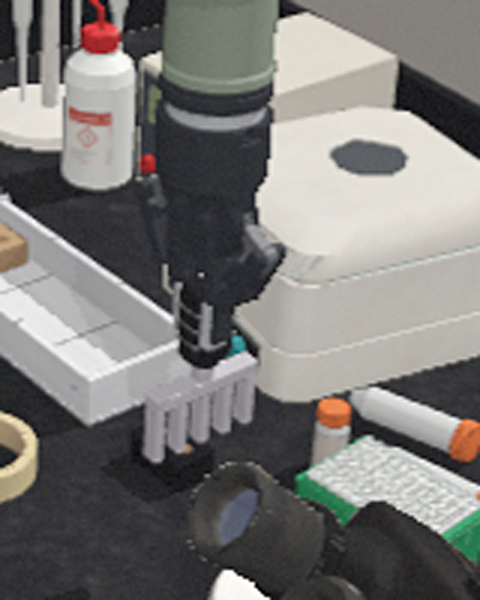

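View pics/c8.png

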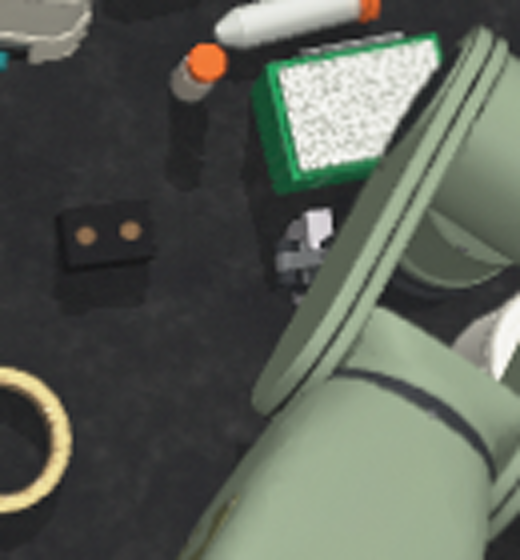

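Run:
```python
from tray import *
s,M=st()
c=s['tool_pos'];rx=-M[:,2];ry=-M[:,1];z0=c[2]-.104
for n,a,b,z in(('L front top',-.046,-.008,.055),('R front top',.046,-.008,.055),('L tine bot front-left',-.045,-.007,0),('R tine bot fr-right',.045,-.007,0)):
    P=c+rx*a+ry*b;P[2]=z0+z;print(n,(proj('scene',[P])-[330,150])*3)
```

```text
t 4.25 tcp [ 0.4769 -0.301   0.2211] F [-0.1 -0.1 -2.5] g 0.245
L front top [[151.1701005  406.83551057]]
R front top [[252.89910782 364.3014743 ]]
L tine bot front-left [[148.20066721 469.59724641]]
R tine bot fr-right [[245.6604821  426.75961637]]
```

Run:
```python
import cv2
im=cv2.imread('pics/c7.png')[330:480,120:280];cv2.imwrite('pics/c9.png',cv2.resize(im,None,fx=4,fy=4))
```

```text
(no output)
```

View pics/c9.png

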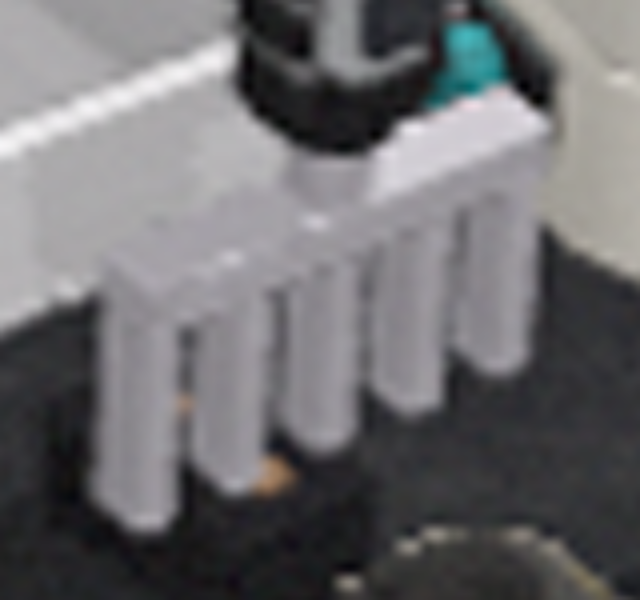

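```bash
cat >> tray.py <<'E'
TP=np.array([0.5412726,0.11371919,0.09285815])
def totray(P):
    c,s=np.cos(TP[2]),np.sin(TP[2]);d=np.asarray(P,float)-[TP[0],TP[1],0]
    return np.array([c*d[0]+s*d[1],-s*d[0]+c*d[1],d[2]])
def rk():
    s,M=st();c=s['tool_pos'];t=totray(c);print('rake tray xyz mm',np.round([t[0]*1e3,t[1]*1e3,(c[2]-.104)*1e3],1),'yaw err deg',round(np.degrees(np.arctan2(M[1,1],M[0,1])+np.pi/2-TP[2]),2));return s,M
E
python3 - <<'E'
from tray import *
rk()
for n,q,z in (('6',[[209,115],[212,178],[303,172],[300,113]],.062),('5',[[217,193],[218,250],[309,243],[306,185]],.062),('2 rear',[[142,135],[148,192]],.034),('1 rear',[[143,208],[148,267]],.034),('4 front',[[383,112],[385,170]],.034),('3 front',[[384,183],[387,243]],.034)):
    print(n,[np.round(totray(w('top',np.array(p)/4+[200,180],z))[:2]*1e3).tolist() for p in q])
E
```

```text
t 4.25 tcp [ 0.4769 -0.301   0.2211] F [-0.1 -0.1 -2.5] g 0.245
rake tray xyz mm [-102.6 -406.9  117.1] yaw err deg -0.04
6 [[44.0, 125.0], [2.0, 126.0], [1.0, 67.0], [40.0, 66.0]]
5 [[-8.0, 123.0], [-45.0, 125.0], [-45.0, 66.0], [-7.0, 66.0]]
2 rear [[40.0, 173.0], [1.0, 171.0]]
1 rear [[-9.0, 175.0], [-48.0, 174.0]]
4 front [[43.0, 13.0], [4.0, 14.0]]
3 front [[-5.0, 16.0], [-45.0, 17.0]]
```

```bash
python3 -m handwheel '[{"dx":0,"dy":-0.03,"dz":-0.006,"ax":0,"ay":0,"az":0,"hand":0},{"dx":0,"dy":-0.075,"dz":-0.014,"ax":0,"ay":0,"az":0,"hand":0},{"dx":0,"dy":-0.12,"dz":-0.022,"ax":0,"ay":0,"az":0,"hand":0},{"dx":0,"dy":-0.165,"dz":-0.03,"ax":0,"ay":0,"az":0,"hand":0},{"dx":0,"dy":-0.21,"dz":-0.039,"ax":0,"ay":0,"az":0,"hand":0},{"dx":0,"dy":-0.255,"dz":-0.047,"ax":0,"ay":0,"az":0,"hand":0},{"dx":0,"dy":-0.3,"dz":-0.055,"ax":0,"ay":0,"az":0,"hand":0},{"dx":0,"dy":-0.34,"dz":-0.063,"ax":0,"ay":0,"az":0,"hand":0}]';python3 -m handwheel '[{"dx":0,"dy":-0.045,"dz":-0.008,"ax":0,"ay":0,"az":0,"hand":0},{"dx":0,"dy":-0.09,"dz":-0.017,"ax":0,"ay":0,"az":0,"hand":0},{"dx":0,"dy":-0.135,"dz":-0.025,"ax":0,"ay":0,"az":0,"hand":0},{"dx":0,"dy":-0.18,"dz":-0.033,"ax":0,"ay":0,"az":0,"hand":0},{"dx":0,"dy":-0.207,"dz":-0.039,"ax":0,"ay":0,"az":0,"hand":0},{"dx":0,"dy":-0.217,"dz":-0.04,"ax":0,"ay":0,"az":0,"hand":0},{"dx":0,"dy":-0.217,"dz":-0.04,"ax":0,"ay":0,"az":0,"hand":0}]'
python3 - <<'E'
from tray import *
s,M=rk();print(np.round(s['q'],2))
ims=capture('scene');crop(ims,220,100,420,250,4,'d1.png')
im=capture('top');crop(im,200,180,400,310,4,'d2.png')
rk()
E
```

```text
time_s: 5.05
tool_pos: [0.5078, 0.0447, 0.2211]
eef_rot: [2.169, 0.101, -2.179]
wrist_force: [0.8, 0.2, -1.3]
grip_width: 0.249
time_s: 5.75
tool_pos: [0.5281, 0.263, 0.2211]
eef_rot: [2.168, 0.101, -2.176]
wrist_force: [0.7, -0.7, -2.0]
grip_width: 0.249
t 5.75 tcp [0.5281 0.263  0.2211] F [ 0.7 -0.7 -2. ] g 0.249
rake tray xyz mm [  0.7 149.8 117.1] yaw err deg 0.09
[ 0.44  0.36  1.57 -0.    1.22  1.92]
t 5.85 tcp [0.5283 0.2611 0.222 ] F [-0.5 -0.  -2.3] g 0.249
rake tray xyz mm [  0.8 148.  118. ] yaw err deg -0.03
```

View pics/d1.png

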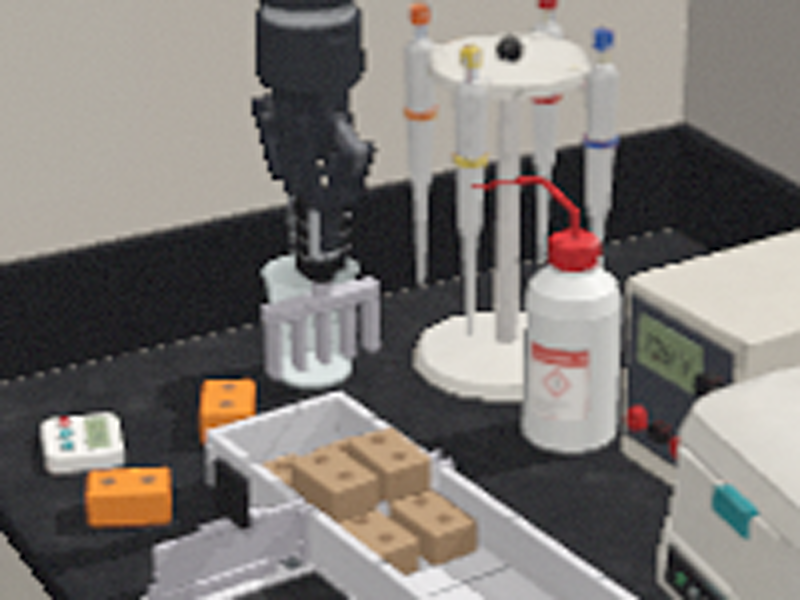

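View pics/d2.png

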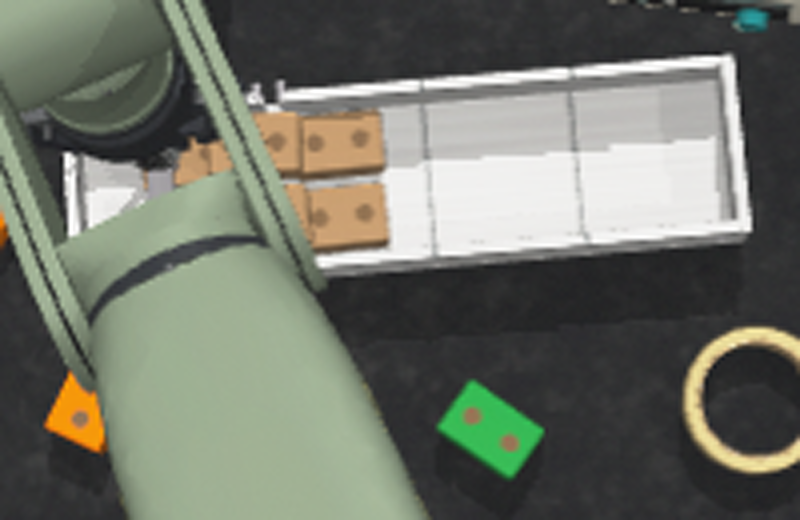

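```bash
python3 -m handwheel '[{"dx":0.035,"dy":0,"dz":0,"ax":0,"ay":0,"az":0,"hand":0},{"dx":0.06,"dy":0,"dz":0,"ax":0,"ay":0,"az":0,"hand":0},{"dx":0.07,"dy":0,"dz":0,"ax":0,"ay":0,"az":0,"hand":0},{"dx":0.07,"dy":0,"dz":0,"ax":0,"ay":0,"az":0,"hand":0}]'
python3 - <<'E'
from tray import *
ims=capture('scene');crop(ims,240,150,380,260,5.7,'d3.png')
rk()
E
```

```text
time_s: 6.25
tool_pos: [0.5282, 0.2608, 0.152]
eef_rot: [2.17, 0.097, -2.177]
wrist_force: [0.3, 0.2, -1.6]
grip_width: 0.249
t 6.3 tcp [0.5292 0.2615 0.1535] F [-0.1  0.3 -2. ] g 0.247
rake tray xyz mm [  1.6 148.2  49.5] yaw err deg -0.08
```

View pics/d3.png

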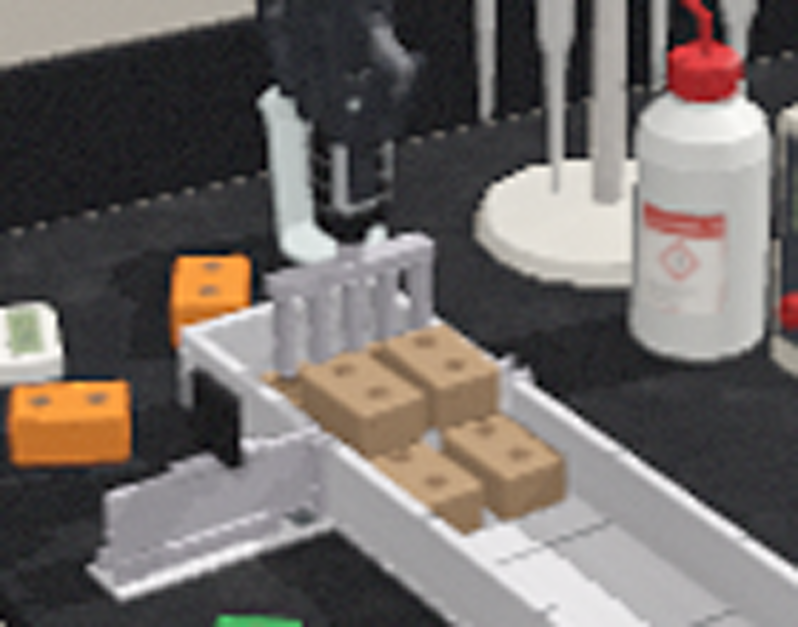

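```bash
python3 -m handwheel '[{"dx":0.004,"dy":0.008,"dz":0.001,"ax":0,"ay":0,"az":0,"hand":0},{"dx":0.006,"dy":0.018,"dz":0.001,"ax":0,"ay":0,"az":0,"hand":0},{"dx":0.006,"dy":0.028,"dz":0.001,"ax":0,"ay":0,"az":0,"hand":0},{"dx":0.006,"dy":0.04,"dz":0.001,"ax":0,"ay":0,"az":0,"hand":0},{"dx":0.006,"dy":0.052,"dz":0.001,"ax":0,"ay":0,"az":0,"hand":0},{"dx":0.006,"dy":0.064,"dz":0.001,"ax":0,"ay":0,"az":0,"hand":0},{"dx":0.006,"dy":0.076,"dz":0.001,"ax":0,"ay":0,"az":0,"hand":0},{"dx":0.006,"dy":0.088,"dz":0.001,"ax":0,"ay":0,"az":0,"hand":0}]'
python3 - <<'E'
from tray import *
rk()
ims=capture('scene');crop(ims,240,150,380,260,5.7,'d4.png')
rk()
E
```

```text
time_s: 7.1
tool_pos: [0.5362, 0.1737, 0.1474]
eef_rot: [2.174, 0.101, -2.174]
wrist_force: [0.2, 2.2, -1.1]
grip_width: 0.246
t 7.1 tcp [0.5362 0.1737 0.1474] F [ 0.2  2.2 -1.1] g 0.246
rake tray xyz mm [ 0.5 60.2 43.4] yaw err deg -0.02
t 7.15 tcp [0.5361 0.1718 0.1472] F [-0.1 -2.8 -2.7] g 0.248
rake tray xyz mm [ 0.3 58.3 43.2] yaw err deg -0.04
```

View pics/d4.png

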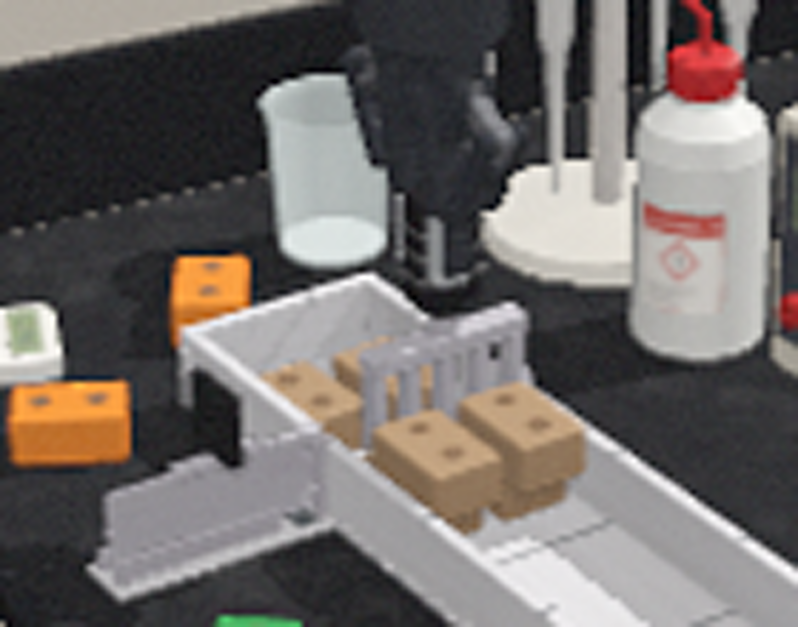

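```bash
python3 -m handwheel '[{"dx":0,"dy":0.009,"dz":0,"ax":0,"ay":0,"az":0,"hand":0},{"dx":0,"dy":0.018,"dz":0,"ax":0,"ay":0,"az":0,"hand":0},{"dx":0,"dy":0.027,"dz":0,"ax":0,"ay":0,"az":0,"hand":0},{"dx":0,"dy":0.036,"dz":0,"ax":0,"ay":0,"az":0,"hand":0},{"dx":0,"dy":0.044,"dz":0,"ax":0,"ay":0,"az":0,"hand":0},{"dx":0,"dy":0.052,"dz":0,"ax":0,"ay":0,"az":0,"hand":0},{"dx":0,"dy":0.056,"dz":0,"ax":0,"ay":0,"az":0,"hand":0},{"dx":0,"dy":0.056,"dz":0,"ax":0,"ay":0,"az":0,"hand":0}]'
python3 - <<'E'
from tray import *
rk()
ims=capture('scene');crop(ims,260,170,400,280,5.7,'d5.png')
rk()
E
```

```text
time_s: 7.95
tool_pos: [0.5413, 0.1182, 0.1472]
eef_rot: [2.174, 0.1, -2.174]
wrist_force: [0.4, 1.1, -2.1]
grip_width: 0.246
t 7.95 tcp [0.5413 0.1182 0.1472] F [ 0.4  1.1 -2.1] g 0.246
rake tray xyz mm [ 0.4  4.5 43.2] yaw err deg -0.03
t 8.0 tcp [0.5412 0.1185 0.1472] F [ 0.5  0.1 -2.1] g 0.25
rake tray xyz mm [ 0.4  4.8 43.2] yaw err deg -0.02
```

View pics/d5.png

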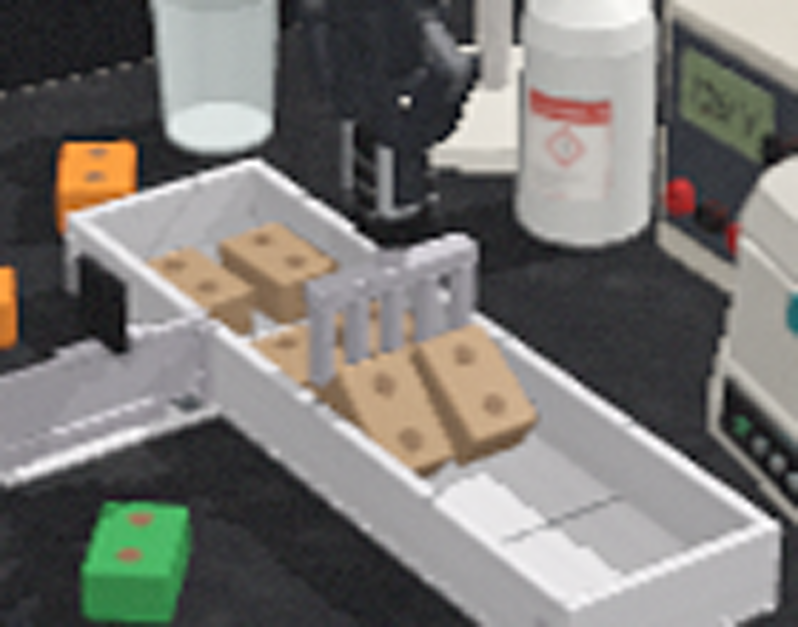

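```bash
python3 -m handwheel '[{"dx":0,"dy":0.006,"dz":0,"ax":0,"ay":0,"az":0,"hand":0},{"dx":0,"dy":0.012,"dz":0,"ax":0,"ay":0,"az":0,"hand":0},{"dx":0,"dy":0.016,"dz":0,"ax":0,"ay":0,"az":0,"hand":0},{"dx":0,"dy":0.016,"dz":0,"ax":0,"ay":0,"az":0,"hand":0}]'
python3 - <<'E'
from tray import *
ims=capture('scene');crop(ims,260,170,400,280,5.7,'d6.png')
im=capture('top');crop(im,200,180,400,310,4,'d7.png')
rk()
E
```

```text
time_s: 8.4
tool_pos: [0.5428, 0.1023, 0.1472]
eef_rot: [2.174, 0.1, -2.174]
wrist_force: [-0.2, 0.4, -2.9]
grip_width: 0.247
t 8.5 tcp [0.5427 0.1028 0.1472] F [ 0.1  0.7 -2.2] g 0.249
rake tray xyz mm [  0.4 -11.1  43.2] yaw err deg -0.01
```

View pics/d6.png

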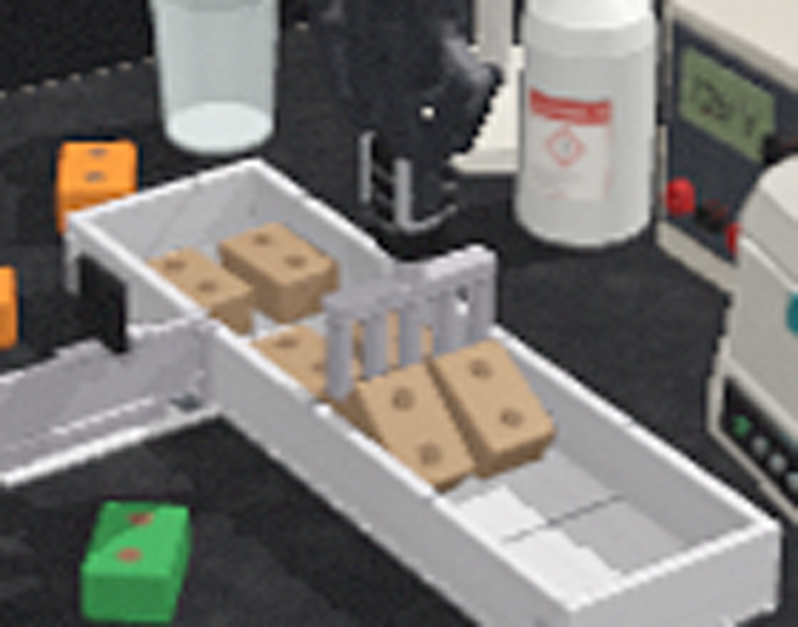

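View pics/d7.png

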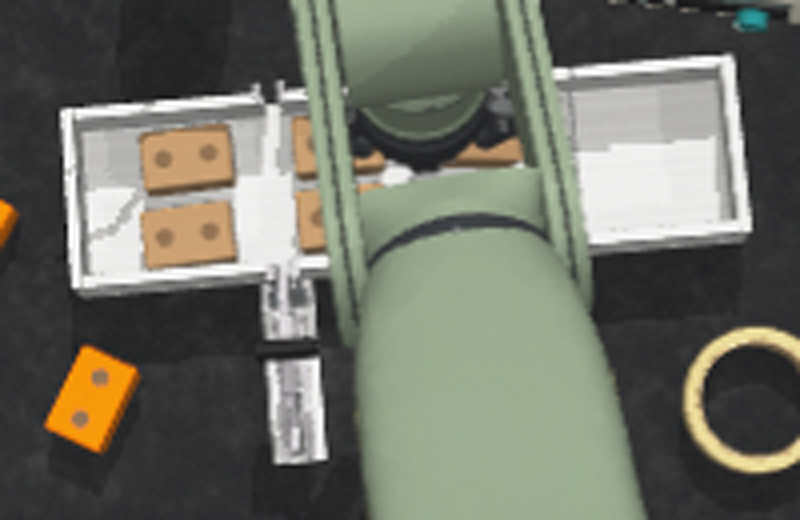

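```bash
python3 -m handwheel '[{"dx":0,"dy":0.006,"dz":0,"ax":0,"ay":0,"az":0,"hand":0},{"dx":0,"dy":0.012,"dz":0,"ax":0,"ay":0,"az":0,"hand":0},{"dx":0,"dy":0.016,"dz":0,"ax":0,"ay":0,"az":0,"hand":0},{"dx":0,"dy":0.016,"dz":0,"ax":0,"ay":0,"az":0,"hand":0}]'
python3 - <<'E'
from tray import *
ims=capture('scene');crop(ims,260,170,400,280,5.7,'d8.png')
rk()
E
```

```text
time_s: 8.9
tool_pos: [0.5443, 0.0863, 0.1473]
eef_rot: [2.174, 0.1, -2.174]
wrist_force: [-0.2, 0.4, -2.6]
grip_width: 0.248
t 8.95 tcp [0.5443 0.0866 0.1473] F [ 0.4  0.3 -1.7] g 0.249
rake tray xyz mm [  0.5 -27.3  43.3] yaw err deg -0.03
```

View pics/d8.png

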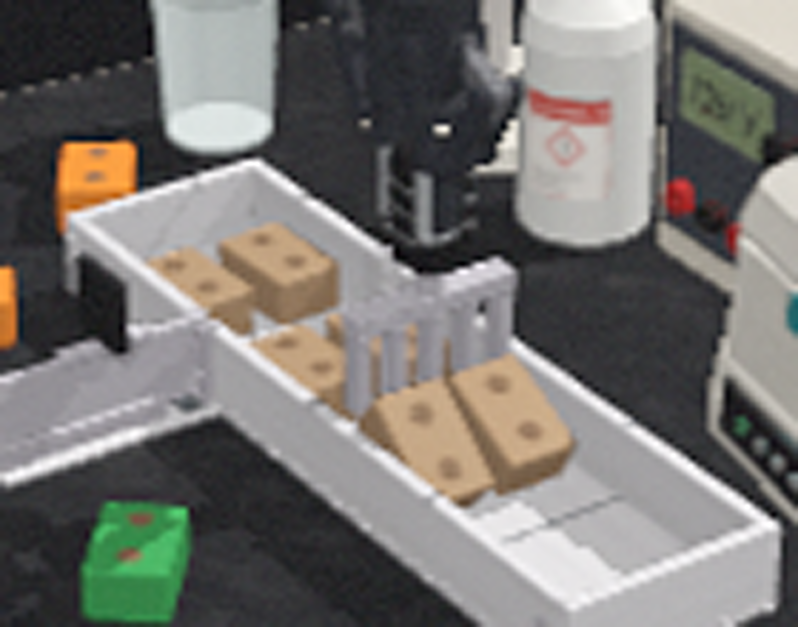

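```bash
python3 -m handwheel '[{"dx":0,"dy":-0.006,"dz":0,"ax":0,"ay":0,"az":0,"hand":0},{"dx":0,"dy":-0.012,"dz":0,"ax":0,"ay":0,"az":0,"hand":0},{"dx":0,"dy":-0.018,"dz":0,"ax":0,"ay":0,"az":0,"hand":0},{"dx":0,"dy":-0.023,"dz":0,"ax":0,"ay":0,"az":0,"hand":0},{"dx":0,"dy":-0.023,"dz":0,"ax":0,"ay":0,"az":0,"hand":0}]'
python3 - <<'E'
from tray import *
ims=capture('scene');crop(ims,260,170,400,280,5.7,'d9.png')
rk()
E
```

```text
time_s: 9.45
tool_pos: [0.542, 0.1109, 0.1473]
eef_rot: [2.173, 0.102, -2.173]
wrist_force: [-0.2, -0.7, -2.5]
grip_width: 0.245
t 9.5 tcp [0.542  0.1105 0.1473] F [ 0.5 -0.1 -2.2] g 0.243
rake tray xyz mm [ 0.5 -3.3 43.3] yaw err deg 0.06
```

View pics/d9.png

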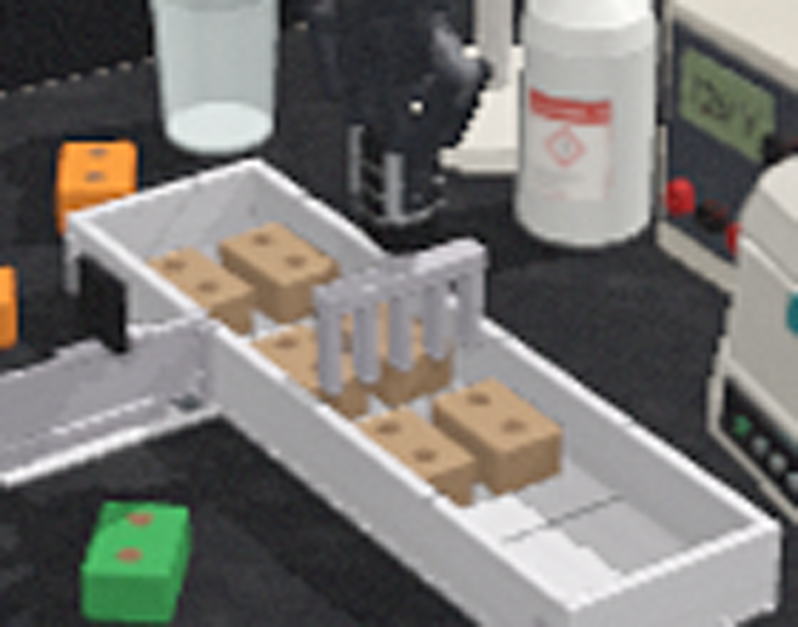

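Run:
```python
from tray import *
for n,q in (('6 rear',[[433,403],[492,380]]),('6 front',[[500,455],[562,430]]),('5 rear',[[362,432],[415,408]]),('5 front r',[[473,458]]),('4 front',[[378,373],[452,348]]),('1 front',[[252,290]]),('2 front',[[287,283],[337,264]])):
    print(n,[np.round(totray(w('scene',np.array(p)/5.7+[260,170],.034))[:2]*1e3).tolist() for p in q])
```

```text
6 rear [[7.0, -29.0], [43.0, -28.0]]
6 front [[6.0, -86.0], [44.0, -85.0]]
5 rear [[-37.0, -32.0], [-3.0, -28.0]]
5 front r [[-6.0, -81.0]]
4 front [[0.0, 10.0], [45.0, 9.0]]
1 front [[-7.0, 116.0]]
2 front [[12.0, 112.0], [45.0, 115.0]]
```

```bash
python3 -m handwheel '[{"dx":0.012,"dy":0.005,"dz":0,"ax":0,"ay":0,"az":0,"hand":0},{"dx":0.024,"dy":0.005,"dz":0,"ax":0,"ay":0,"az":0,"hand":0},{"dx":0.034,"dy":0.005,"dz":0,"ax":0,"ay":0,"az":0,"hand":0},{"dx":0.034,"dy":0.005,"dz":0,"ax":0,"ay":0,"az":0,"hand":0}]'
python3 - <<'E'
from tray import *
ims=capture('scene');crop(ims,260,170,400,280,5.7,'e1.png')
rk()
E
```

```text
time_s: 9.9
tool_pos: [0.5416, 0.1046, 0.1113]
eef_rot: [2.17, 0.1, -2.178]
wrist_force: [0.1, -0.2, -1.8]
grip_width: 0.247
t 9.95 tcp [0.542  0.1048 0.1121] F [ 0.7 -0.1 -1.4] g 0.247
rake tray xyz mm [-0.1 -9.   8.1] yaw err deg -0.02
```

View pics/e1.png

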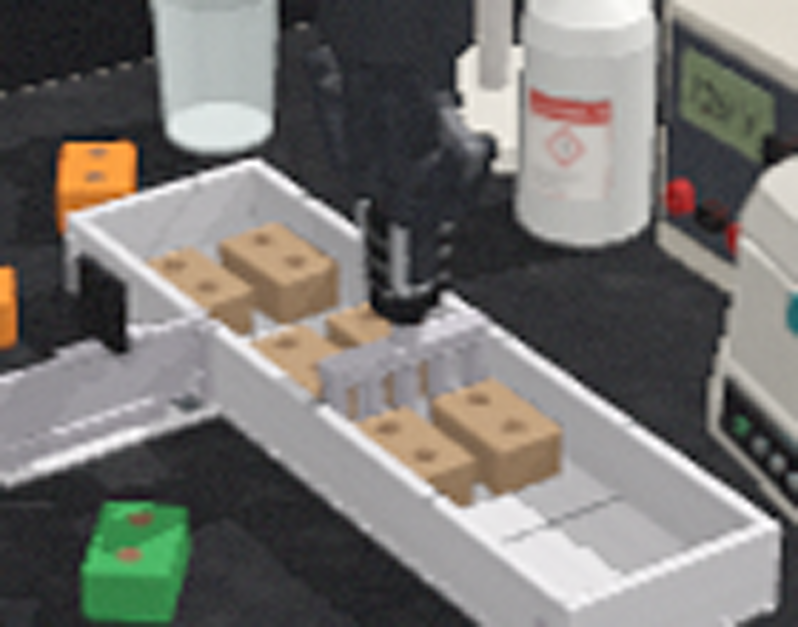

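```bash
python3 -m handwheel '[{"dx":0,"dy":0.01,"dz":0,"ax":0,"ay":0,"az":0,"hand":0},{"dx":0,"dy":0.023,"dz":0,"ax":0,"ay":0,"az":0,"hand":0},{"dx":0,"dy":0.037,"dz":0,"ax":0,"ay":0,"az":0,"hand":0},{"dx":0,"dy":0.051,"dz":0,"ax":0,"ay":0,"az":0,"hand":0},{"dx":0,"dy":0.065,"dz":0,"ax":0,"ay":0,"az":0,"hand":0},{"dx":0,"dy":0.079,"dz":0,"ax":0,"ay":0,"az":0,"hand":0},{"dx":0,"dy":0.091,"dz":0,"ax":0,"ay":0,"az":0,"hand":0},{"dx":0,"dy":0.096,"dz":0,"ax":0,"ay":0,"az":0,"hand":0}]'
python3 - <<'E'
from tray import *
rk()
ims=capture('scene');crop(ims,260,170,400,280,5.7,'e2.png')
rk()
E
```

```text
time_s: 10.75
tool_pos: [0.5517, 0.008, 0.1134]
eef_rot: [2.175, 0.099, -2.174]
wrist_force: [-0.2, 1.2, -2.2]
grip_width: 0.247
t 10.75 tcp [0.5517 0.008  0.1134] F [-0.2  1.2 -2.2] g 0.247
rake tray xyz mm [   0.5 -106.2    9.4] yaw err deg -0.09
t 10.8 tcp [0.5517 0.0079 0.1134] F [ 0.1 -0.5 -2.5] g 0.245
rake tray xyz mm [   0.6 -106.4    9.4] yaw err deg -0.08
```

View pics/e2.png

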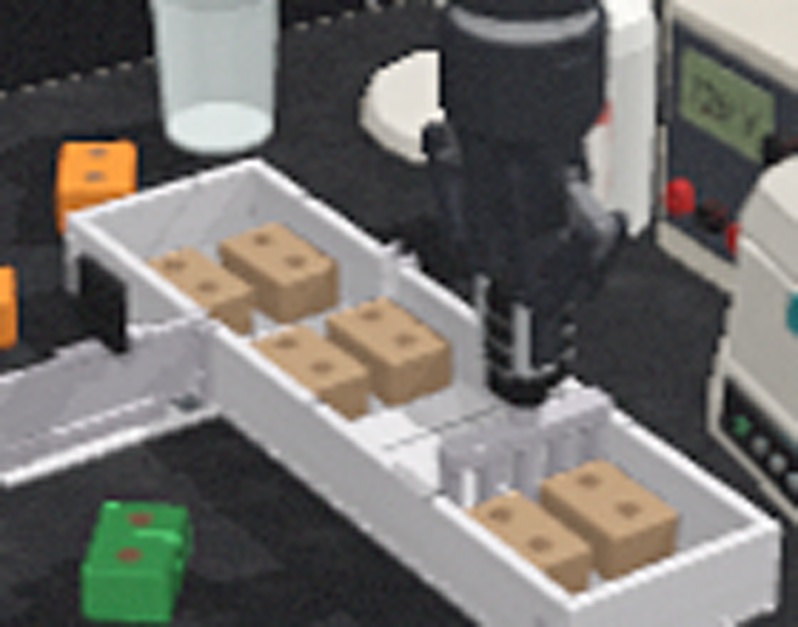

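```bash
python3 -m handwheel '[{"dx":0,"dy":-0.004,"dz":0,"ax":0,"ay":0,"az":0,"hand":0},{"dx":-0.03,"dy":-0.005,"dz":0,"ax":0,"ay":0,"az":0,"hand":0},{"dx":-0.06,"dy":-0.015,"dz":0,"ax":0,"ay":0,"az":0,"hand":0},{"dx":-0.06,"dy":-0.06,"dz":0,"ax":0,"ay":0,"az":0,"hand":0},{"dx":-0.06,"dy":-0.105,"dz":0,"ax":0,"ay":0,"az":0,"hand":0},{"dx":-0.06,"dy":-0.15,"dz":0,"ax":0,"ay":0,"az":0,"hand":0},{"dx":-0.06,"dy":-0.195,"dz":0,"ax":0,"ay":0,"az":0,"hand":0},{"dx":-0.06,"dy":-0.24,"dz":0,"ax":0,"ay":0,"az":0,"hand":0}]'; python3 -m handwheel '[{"dx":0,"dy":-0.035,"dz":0.001,"ax":0,"ay":0,"az":0,"hand":0},{"dx":0,"dy":-0.055,"dz":0.001,"ax":0,"ay":0,"az":0,"hand":0},{"dx":0,"dy":-0.062,"dz":0.001,"ax":0,"ay":0,"az":0,"hand":0},{"dx":0,"dy":-0.062,"dz":0.001,"ax":0,"ay":0,"az":0,"hand":0}]';python3 - <<'E'
from tray import *
rk()
ims=capture('scene');crop(ims,240,150,380,260,5.7,'e3.png')
rk()
E
```

```text
time_s: 11.6
tool_pos: [0.5284, 0.2509, 0.1734]
eef_rot: [2.174, 0.102, -2.173]
wrist_force: [0.8, -0.1, -2.3]
grip_width: 0.25
time_s: 12.0
tool_pos: [0.5219, 0.3109, 0.173]
eef_rot: [2.172, 0.103, -2.173]
wrist_force: [0.3, 0.1, -1.8]
grip_width: 0.249
t 12.0 tcp [0.5219 0.3109 0.173 ] F [ 0.3  0.1 -1.8] g 0.249
rake tray xyz mm [ -1.  198.2  69. ] yaw err deg 0.12
t 12.05 tcp [0.5221 0.3099 0.173 ] F [-1.  -0.1 -3. ] g 0.245
rake tray xyz mm [ -0.9 197.1  69. ] yaw err deg 0.06
```

View pics/e3.png

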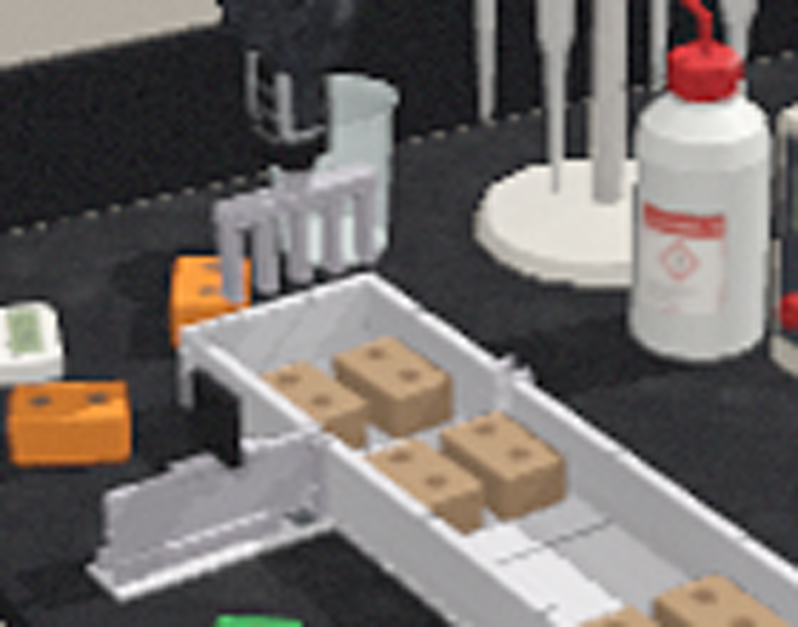

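```bash
python3 -m handwheel '[{"dx":0.015,"dy":0,"dz":0,"ax":0,"ay":0,"az":0,"hand":0},{"dx":0.025,"dy":0,"dz":0,"ax":0,"ay":0,"az":0,"hand":0},{"dx":0.032,"dy":0,"dz":0,"ax":0,"ay":0,"az":0,"hand":0},{"dx":0.032,"dy":0,"dz":0,"ax":0,"ay":0,"az":0,"hand":0}]';python3 - <<'E'
from tray import *
rk()
ims=capture('scene');crop(ims,240,150,380,260,5.7,'e4.png')
rk()
E
```

```text
time_s: 12.45
tool_pos: [0.522, 0.3089, 0.14]
eef_rot: [2.171, 0.098, -2.176]
wrist_force: [-0.2, 0.0, -2.4]
grip_width: 0.249
t 12.45 tcp [0.522  0.3089 0.14  ] F [-0.2  0.  -2.4] g 0.249
rake tray xyz mm [ -1.1 196.1  36. ] yaw err deg -0.06
t 12.5 tcp [0.5225 0.3093 0.1408] F [ 0.3 -0.3 -2.3] g 0.244
rake tray xyz mm [ -0.6 196.5  36.8] yaw err deg -0.05
```

View pics/e4.png

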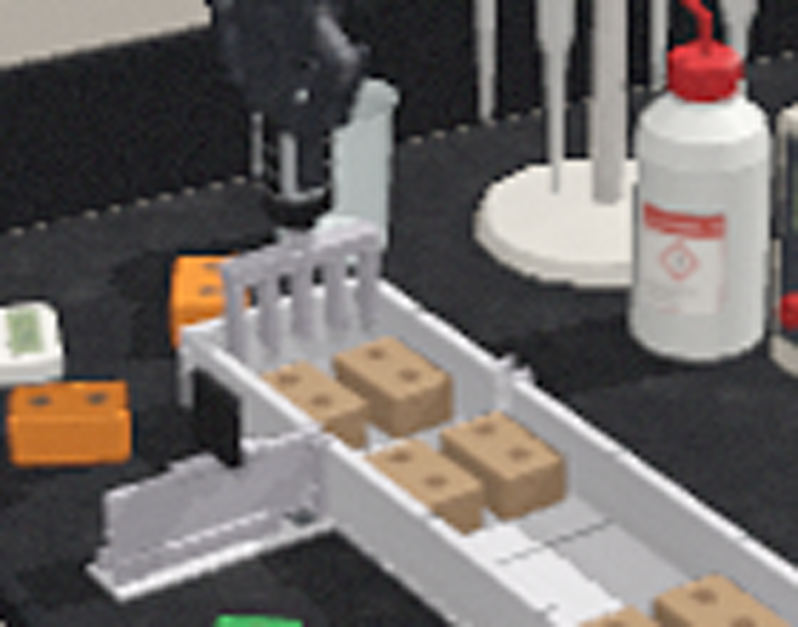

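```bash
python3 -m handwheel '[{"dx":0.01,"dy":0,"dz":0,"ax":0,"ay":0,"az":0,"hand":0},{"dx":0.02,"dy":0,"dz":0,"ax":0,"ay":0,"az":0,"hand":0},{"dx":0.027,"dy":0,"dz":0,"ax":0,"ay":0,"az":0,"hand":0},{"dx":0.027,"dy":0,"dz":0,"ax":0,"ay":0,"az":0,"hand":0}]';python3 - <<'E'
from tray import *
ims=capture('scene');crop(ims,240,150,380,260,5.7,'e5.png')
rk()
E
```

```text
time_s: 12.9
tool_pos: [0.5216, 0.3096, 0.1126]
eef_rot: [2.17, 0.099, -2.176]
wrist_force: [-0.2, 0.4, -2.2]
grip_width: 0.247
t 12.95 tcp [0.5221 0.3099 0.1134] F [-0.2  0.6 -2.4] g 0.247
rake tray xyz mm [ -0.9 197.1   9.4] yaw err deg 0.0
```

View pics/e5.png

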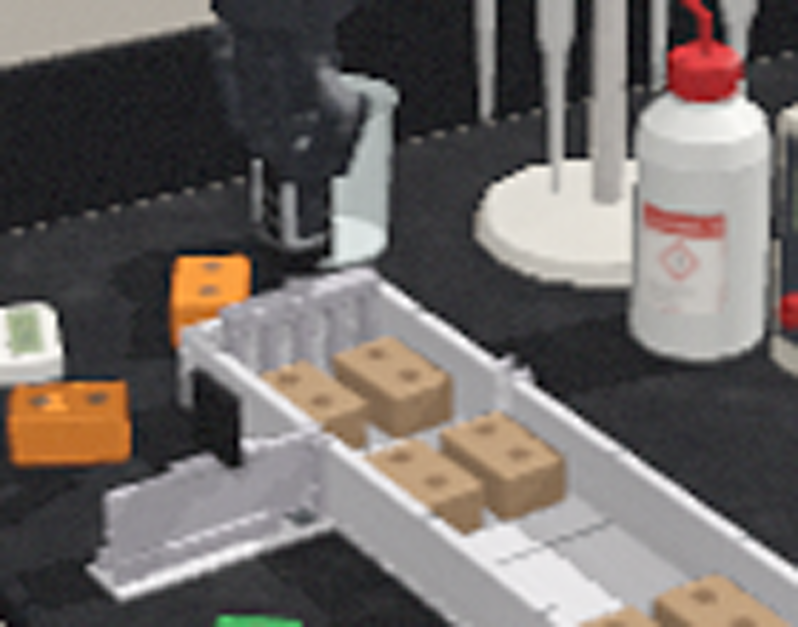

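```bash
python3 -m handwheel '[{"dx":0,"dy":0.01,"dz":-0.001,"ax":0,"ay":0,"az":0,"hand":0},{"dx":0,"dy":0.022,"dz":-0.001,"ax":0,"ay":0,"az":0,"hand":0},{"dx":0,"dy":0.034,"dz":-0.001,"ax":0,"ay":0,"az":0,"hand":0},{"dx":0,"dy":0.046,"dz":-0.001,"ax":0,"ay":0,"az":0,"hand":0},{"dx":0,"dy":0.058,"dz":-0.001,"ax":0,"ay":0,"az":0,"hand":0},{"dx":0,"dy":0.07,"dz":-0.001,"ax":0,"ay":0,"az":0,"hand":0},{"dx":0,"dy":0.08,"dz":-0.001,"ax":0,"ay":0,"az":0,"hand":0},{"dx":0,"dy":0.086,"dz":-0.001,"ax":0,"ay":0,"az":0,"hand":0}]';python3 - <<'E'
from tray import *
rk()
ims=capture('scene');crop(ims,240,160,390,275,5.3,'e6.png')
rk()
E
```

```text
time_s: 13.75
tool_pos: [0.5318, 0.2238, 0.1146]
eef_rot: [2.175, 0.101, -2.174]
wrist_force: [-0.1, 3.3, -0.0]
grip_width: 0.247
t 13.75 tcp [0.5318 0.2238 0.1146] F [-0.1  3.3 -0. ] g 0.247
rake tray xyz mm [  0.7 110.5  10.6] yaw err deg -0.06
t 13.8 tcp [0.5317 0.2231 0.1145] F [ 0.6 -0.1 -2. ] g 0.251
rake tray xyz mm [  0.6 109.7  10.5] yaw err deg -0.05
```

View pics/e6.png

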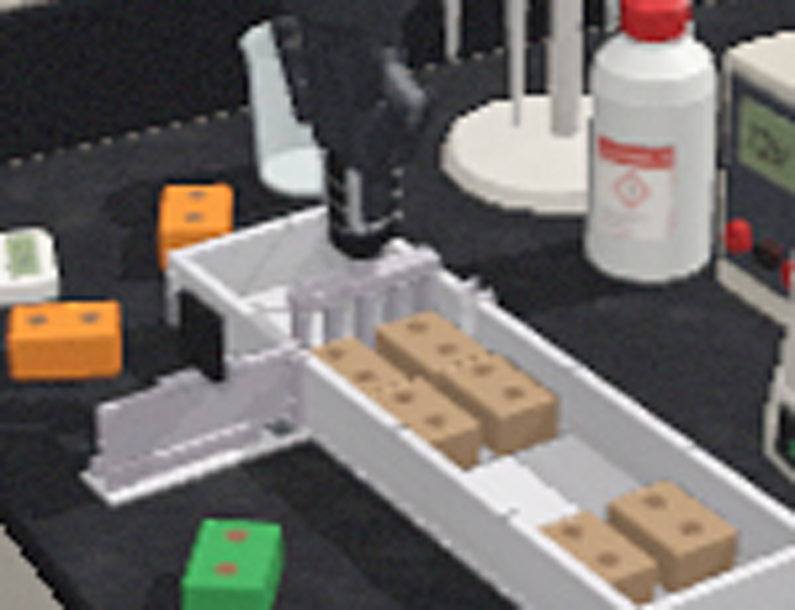

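```bash
python3 -m handwheel '[{"dx":0,"dy":0.009,"dz":0,"ax":0,"ay":0,"az":0,"hand":0},{"dx":0,"dy":0.019,"dz":0,"ax":0,"ay":0,"az":0,"hand":0},{"dx":0,"dy":0.029,"dz":0,"ax":0,"ay":0,"az":0,"hand":0},{"dx":0,"dy":0.039,"dz":0,"ax":0,"ay":0,"az":0,"hand":0},{"dx":0,"dy":0.048,"dz":0,"ax":0,"ay":0,"az":0,"hand":0},{"dx":0,"dy":0.055,"dz":0,"ax":0,"ay":0,"az":0,"hand":0},{"dx":0,"dy":0.057,"dz":0,"ax":0,"ay":0,"az":0,"hand":0},{"dx":0,"dy":0.057,"dz":0,"ax":0,"ay":0,"az":0,"hand":0}]';python3 -m handwheel '[{"dx":0,"dy":-0.005,"dz":0,"ax":0,"ay":0,"az":0,"hand":0},{"dx":-0.03,"dy":-0.006,"dz":0,"ax":0,"ay":0,"az":0,"hand":0},{"dx":-0.065,"dy":-0.006,"dz":0,"ax":0,"ay":0,"az":0,"hand":0},{"dx":-0.1,"dy":-0.006,"dz":0,"ax":0,"ay":0,"az":0,"hand":0},{"dx":-0.11,"dy":-0.006,"dz":0,"ax":0,"ay":0,"az":0,"hand":0}]';python3 - <<'E'
from tray import *
rk()
ims=capture('scene');crop(ims,240,160,390,275,5.3,'e7.png')
rk()
E
```

```text
time_s: 14.6
tool_pos: [0.5366, 0.1669, 0.114]
eef_rot: [2.173, 0.099, -2.174]
wrist_force: [1.5, 1.7, -1.8]
grip_width: 0.25
time_s: 15.1
tool_pos: [0.5377, 0.1743, 0.2277]
eef_rot: [2.181, 0.102, -2.167]
wrist_force: [0.9, 0.5, -1.6]
grip_width: 0.251
t 15.1 tcp [0.5377 0.1743 0.2277] F [ 0.9  0.5 -1.6] g 0.251
rake tray xyz mm [  2.1  60.7 123.7] yaw err deg 0.04
t 15.15 tcp [0.5375 0.1743 0.2275] F [ 0.2 -0.3 -0.6] g 0.247
rake tray xyz mm [  1.9  60.7 123.5] yaw err deg 0.04
```

View pics/e7.png

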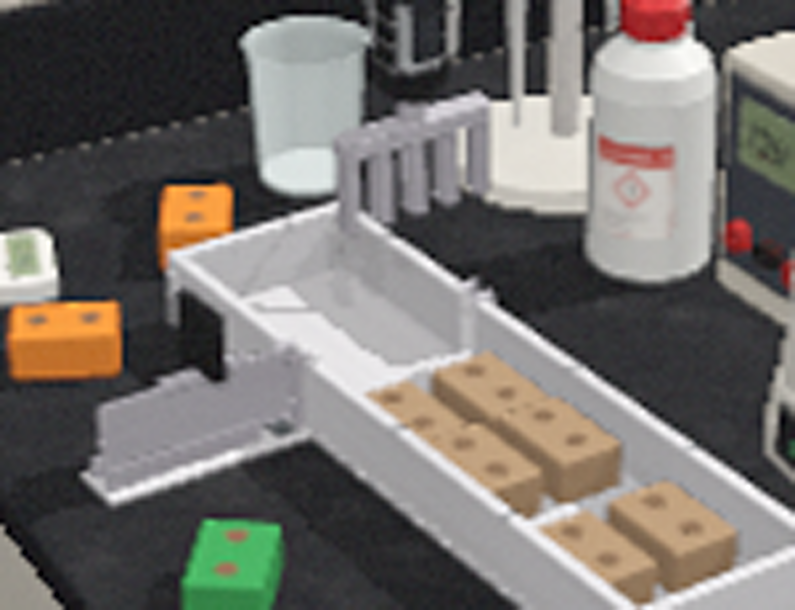

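```bash
python3 -m handwheel '[{"dx":0,"dy":0.03,"dz":0.01,"ax":0,"ay":0,"az":0,"hand":0},{"dx":0,"dy":0.075,"dz":0.02,"ax":0,"ay":0,"az":0,"hand":0},{"dx":0,"dy":0.12,"dz":0.03,"ax":0,"ay":0,"az":0,"hand":0},{"dx":0,"dy":0.165,"dz":0.04,"ax":0,"ay":0,"az":0,"hand":0},{"dx":0,"dy":0.21,"dz":0.05,"ax":0,"ay":0,"az":0,"hand":0},{"dx":0,"dy":0.255,"dz":0.06,"ax":0,"ay":0,"az":0,"hand":0},{"dx":0,"dy":0.3,"dz":0.07,"ax":0,"ay":0,"az":0,"hand":0},{"dx":0,"dy":0.345,"dz":0.08,"ax":0,"ay":0,"az":0,"hand":0}]';python3 -m handwheel '[{"dx":0,"dy":0.045,"dz":0.01,"ax":0,"ay":0,"az":0,"hand":0},{"dx":0,"dy":0.085,"dz":0.02,"ax":0,"ay":0,"az":0,"hand":0},{"dx":0,"dy":0.112,"dz":0.024,"ax":0,"ay":0,"az":0,"hand":0},{"dx":0,"dy":0.12,"dz":0.025,"ax":0,"ay":0,"az":0,"hand":0},{"dx":0.04,"dy":0.12,"dz":0.025,"ax":0,"ay":0,"az":0,"hand":0},{"dx":0.08,"dy":0.12,"dz":0.025,"ax":0,"ay":0,"az":0,"hand":0},{"dx":0.105,"dy":0.12,"dz":0.025,"ax":0,"ay":0,"az":0,"hand":0},{"dx":0.105,"dy":0.12,"dz":0.025,"ax":0,"ay":0,"az":0,"hand":0}]';python3 - <<'E'
from tray import *
rk()
ims=capture('scene');crop(ims,330,180,490,380,3,'f1.png')
im=capture('top');crop(im,200,170,400,310,4,'f2.png')
rk()
E
```

```text
time_s: 15.95
tool_pos: [0.4869, -0.1785, 0.222]
eef_rot: [2.17, 0.103, -2.178]
wrist_force: [1.6, 0.2, -1.9]
grip_width: 0.246
time_s: 16.75
tool_pos: [0.4716, -0.296, 0.1142]
eef_rot: [2.166, 0.11, -2.188]
wrist_force: [-0.6, -0.8, -1.4]
grip_width: 0.245
t 16.75 tcp [ 0.4716 -0.296   0.1142] F [-0.6 -0.8 -1.4] g 0.245
rake tray xyz mm [-107.4 -401.5   10.2] yaw err deg 0.04
t 16.85 tcp [ 0.4747 -0.2982  0.1188] F [ 0.1  0.3 -1.2] g 0.245
rake tray xyz mm [-104.5 -404.    14.8] yaw err deg 0.04
```

View pics/f1.png

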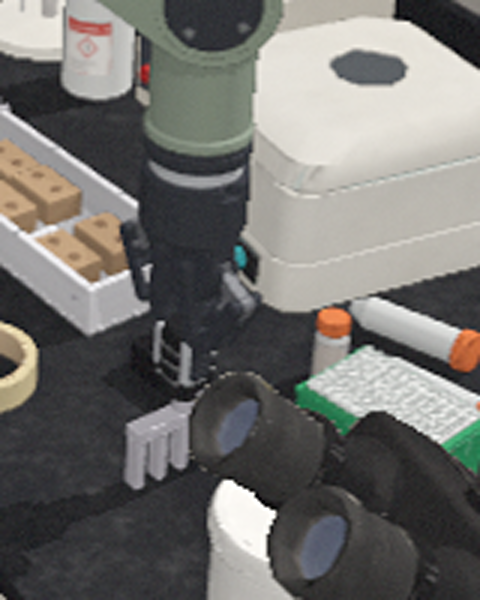

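View pics/f2.png

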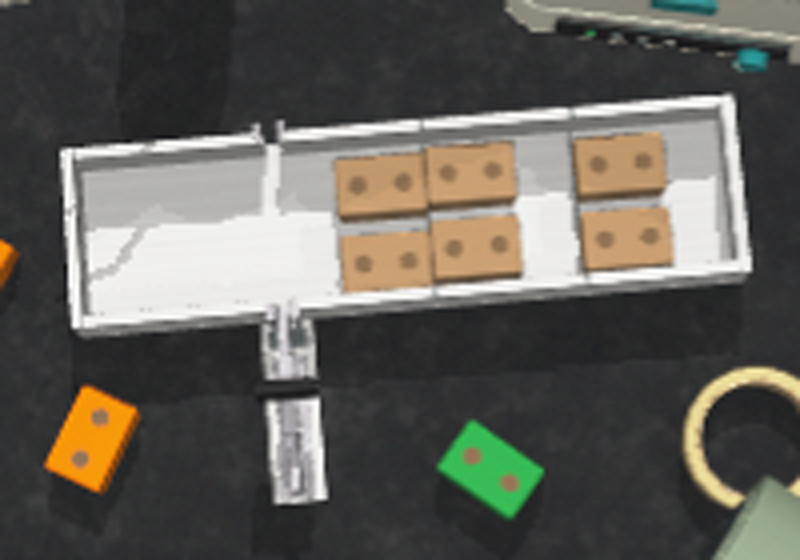

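```bash
python3 -m handwheel '[{"dx":0.005,"dy":0,"dz":0,"ax":0,"ay":0,"az":0,"hand":0},{"dx":0.009,"dy":0,"dz":0,"ax":0,"ay":0,"az":0,"hand":0},{"dx":0.012,"dy":0,"dz":0,"ax":0,"ay":0,"az":0,"hand":0},{"dx":0.012,"dy":0,"dz":0,"ax":0,"ay":0,"az":0,"hand":0},{"dx":0.012,"dy":0,"dz":0,"ax":0,"ay":0,"az":0,"hand":0}]'
```

```text
time_s: 17.35
tool_pos: [0.4748, -0.299, 0.1076]
eef_rot: [2.174, 0.101, -2.173]
wrist_force: [-1.0, -0.3, -2.1]
grip_width: 0.249
```

```bash
python3 -m handwheel '[{"dx":0.0015,"dy":0,"dz":0,"ax":0,"ay":0,"az":0,"hand":0},{"dx":0.003,"dy":0,"dz":0,"ax":0,"ay":0,"az":0,"hand":0},{"dx":0.003,"dy":0,"dz":0,"ax":0,"ay":0,"az":0,"hand":0},{"dx":0.003,"dy":0,"dz":0,"ax":0,"ay":0,"az":0,"hand":0}]'
```

```text
time_s: 17.75
tool_pos: [0.4747, -0.299, 0.1043]
eef_rot: [2.174, 0.101, -2.174]
wrist_force: [-0.2, 0.1, -2.1]
grip_width: 0.249
```

```bash
python3 -m handwheel '[{"dx":0.001,"dy":0,"dz":0,"ax":0,"ay":0,"az":0,"hand":0},{"dx":0.0015,"dy":0,"dz":0,"ax":0,"ay":0,"az":0,"hand":0},{"dx":0.0015,"dy":0,"dz":0,"ax":0,"ay":0,"az":0,"hand":0}]';  python3 - <<'E'
from tray import *
rk()
ims=capture('scene');crop(ims,330,180,490,380,3,'f3.png')
E
```

```text
time_s: 18.05
tool_pos: [0.4747, -0.299, 0.1041]
eef_rot: [2.174, 0.1, -2.173]
wrist_force: [-2.5, 1.5, 6.7]
grip_width: 0.248
t 18.05 tcp [ 0.4747 -0.299   0.1041] F [-2.5  1.5  6.7] g 0.248
rake tray xyz mm [-1.045e+02 -4.048e+02  1.000e-01] yaw err deg -0.0
```

View pics/f3.png

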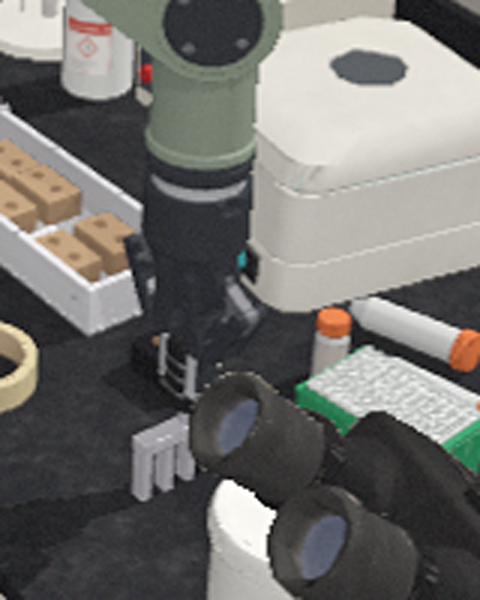

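```bash
python3 -m handwheel '[{"dx":0,"dy":0,"dz":0,"ax":0,"ay":0,"az":0,"hand":0.3},{"dx":0,"dy":0,"dz":0,"ax":0,"ay":0,"az":0,"hand":0.4},{"dx":0,"dy":0,"dz":0,"ax":0,"ay":0,"az":0,"hand":0.6},{"dx":0,"dy":0,"dz":0,"ax":0,"ay":0,"az":0,"hand":0.85},{"dx":0,"dy":0,"dz":0,"ax":0,"ay":0,"az":0,"hand":0.85},{"dx":0,"dy":0,"dz":0,"ax":0,"ay":0,"az":0,"hand":0.85},{"dx":0,"dy":0,"dz":0,"ax":0,"ay":0,"az":0,"hand":0.85},{"dx":0,"dy":0,"dz":0,"ax":0,"ay":0,"az":0,"hand":0.85}]'
python3 - <<'E'
from tray import *
rk()
ims=capture('scene');crop(ims,330,180,490,380,3,'f4.png')
E
```

```text
time_s: 18.9
tool_pos: [0.4747, -0.299, 0.1028]
eef_rot: [2.174, 0.101, -2.174]
wrist_force: [-0.2, 0.9, 0.3]
grip_width: 0.849
t 18.9 tcp [ 0.4747 -0.299   0.1028] F [-0.2  0.9  0.3] g 0.849
rake tray xyz mm [-104.5 -404.8   -1.2] yaw err deg -0.0
```

View pics/f4.png

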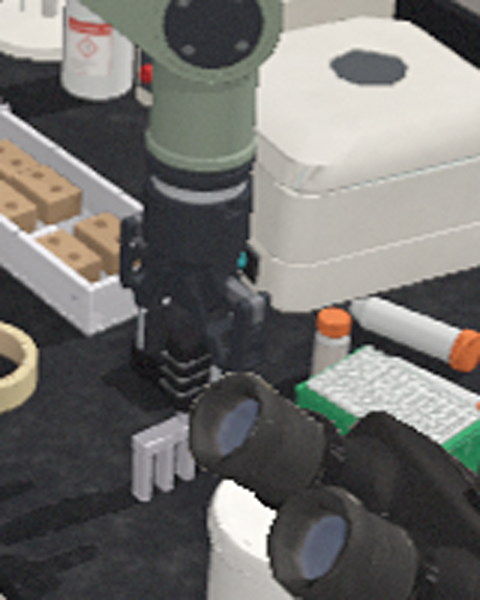

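```bash
python3 -m handwheel '[{"dx":-0.02,"dy":0,"dz":0,"ax":0,"ay":0,"az":0,"hand":0.85},{"dx":-0.05,"dy":0,"dz":0,"ax":0,"ay":0,"az":0,"hand":0.85},{"dx":-0.09,"dy":0,"dz":0,"ax":0,"ay":0,"az":0,"hand":0.85},{"dx":-0.12,"dy":0,"dz":0,"ax":0,"ay":0,"az":0,"hand":0.5},{"dx":-0.12,"dy":-0.04,"dz":0.005,"ax":0,"ay":0,"az":0,"hand":0},{"dx":-0.12,"dy":-0.085,"dz":0.01,"ax":0,"ay":0,"az":0,"hand":0},{"dx":-0.12,"dy":-0.13,"dz":0.015,"ax":0,"ay":0,"az":0,"hand":0},{"dx":-0.12,"dy":-0.175,"dz":0.02,"ax":0,"ay":0,"az":0,"hand":0}]'
python3 - <<'E'
from tray import *
ims=capture('scene');cv2.imwrite('pics/f5.png',ims[:,:,::-1])
im=capture('top');cv2.imwrite('pics/f6.png',im[:,:,::-1])
rk()
print('paddle',totray(w('top',np.array([287,349])/4+[200,180],.093)))
print([(r['position'],r['score']) for r in find_in('rake_grip','top')[:3]],[(r['position'],r['score']) for r in find_in('gate_handle','top')[:3]])
E
```

```text
time_s: 19.75
tool_pos: [0.4379, -0.1252, 0.2229]
eef_rot: [2.175, 0.1, -2.174]
wrist_force: [0.3, 0.4, 0.1]
grip_width: 0.008
t 19.85 tcp [ 0.4367 -0.1226  0.2229] F [-0.2 -1.4  0.6] g -0.001
rake tray xyz mm [-126.  -225.6  118.9] yaw err deg 0.26
paddle [-0.11652374  0.08335113  0.093     ]
[([464.7, 251.7], 0.61), ([272.2, 268.2], 0.17)] [([272.2, 267.7], 0.55), ([321.9, 213.1], 0.38)]
```

View pics/f5.png

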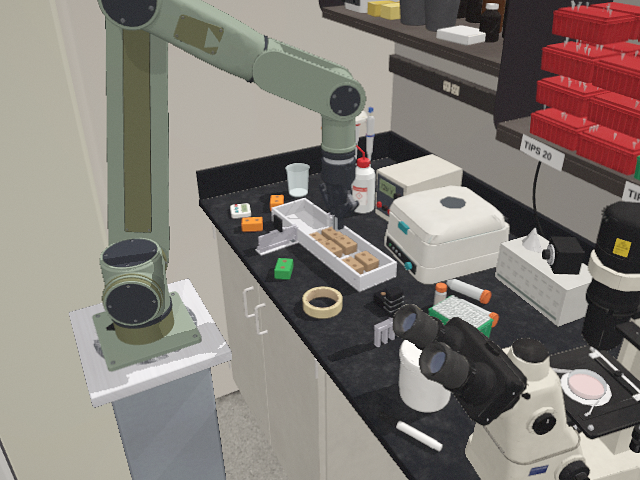

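View pics/f6.png

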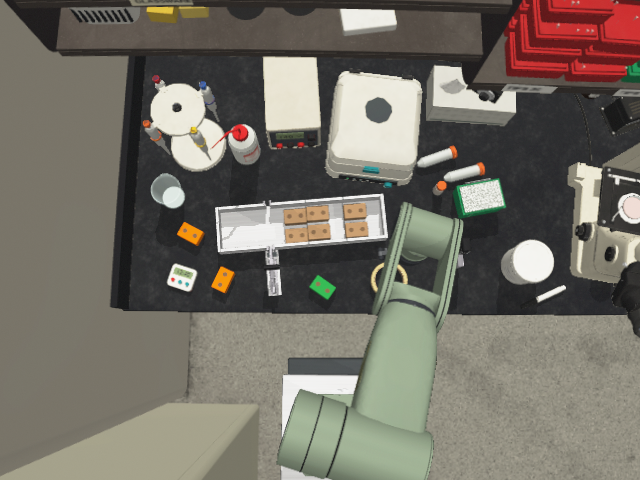

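```bash
python3 -m handwheel '[{"dx":0,"dy":-0.045,"dz":0.006,"ax":0,"ay":0,"az":0,"hand":0},{"dx":0,"dy":-0.09,"dz":0.012,"ax":0,"ay":0,"az":0,"hand":0},{"dx":0,"dy":-0.135,"dz":0.018,"ax":0,"ay":0,"az":0,"hand":0},{"dx":0,"dy":-0.18,"dz":0.024,"ax":0,"ay":0,"az":0,"hand":0},{"dx":0,"dy":-0.225,"dz":0.03,"ax":0,"ay":0,"az":0,"hand":0},{"dx":0,"dy":-0.27,"dz":0.035,"ax":0,"ay":0,"az":0,"hand":0},{"dx":0,"dy":-0.305,"dz":0.038,"ax":0,"ay":0,"az":0,"hand":0},{"dx":0,"dy":-0.311,"dz":0.038,"ax":0,"ay":0,"az":0,"hand":0}]';python3 -m handwheel '[{"dx":0.04,"dy":0,"dz":0,"ax":0,"ay":0,"az":0,"hand":0},{"dx":0.08,"dy":0,"dz":0,"ax":0,"ay":0,"az":0,"hand":0},{"dx":0.1,"dy":0,"dz":0,"ax":0,"ay":0,"az":0,"hand":0},{"dx":0.1,"dy":0,"dz":0,"ax":0,"ay":0,"az":0,"hand":0}]'
python3 - <<'E'
from tray import *
rk()
ims=capture('scene');crop(ims,220,150,380,280,5,'g1.png')
rk()
E
```

```text
time_s: 20.75
tool_pos: [0.3726, 0.1818, 0.2229]
eef_rot: [2.174, 0.105, -2.172]
wrist_force: [0.4, -0.5, -0.0]
grip_width: 0.002
time_s: 21.15
tool_pos: [0.3711, 0.1777, 0.1204]
eef_rot: [2.167, 0.096, -2.18]
wrist_force: [-1.1, 0.2, -0.1]
grip_width: -0.001
t 21.15 tcp [0.3711 0.1777 0.1204] F [-1.1  0.2 -0.1] g -0.001
rake tray xyz mm [-163.5   79.4   16.4] yaw err deg -0.1
t 21.2 tcp [0.3724 0.1784 0.122 ] F [-0.  -0.3  0.7] g 0.0
rake tray xyz mm [-162.2   80.    18. ] yaw err deg -0.1
```

View pics/g1.png

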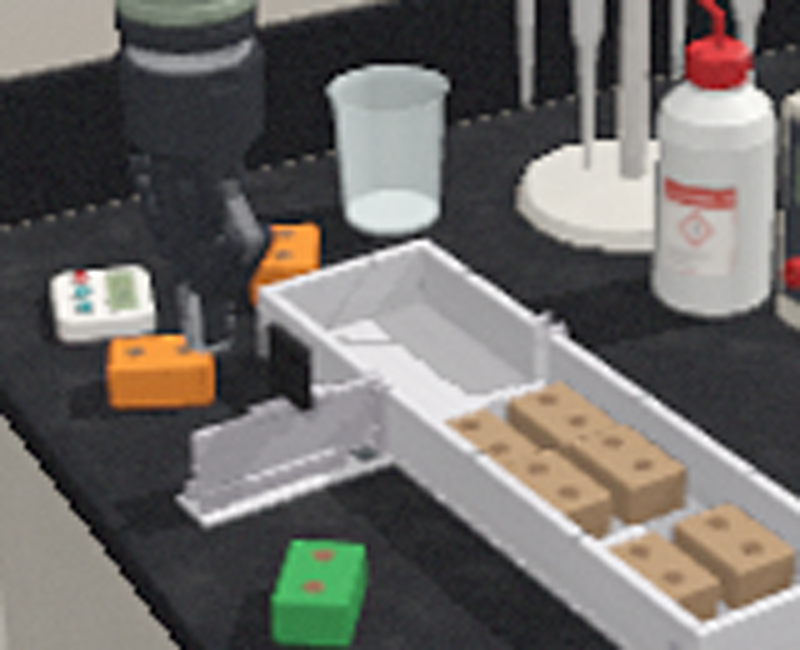

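```bash
python3 -m handwheel '[{"dx":0.02,"dy":-0.005,"dz":0,"ax":0,"ay":0,"az":0,"hand":0},{"dx":0.035,"dy":-0.005,"dz":0,"ax":0,"ay":0,"az":0,"hand":0},{"dx":0.042,"dy":-0.005,"dz":0,"ax":0,"ay":0,"az":0,"hand":0},{"dx":0.042,"dy":-0.005,"dz":0,"ax":0,"ay":0,"az":0,"hand":0}]'
python3 - <<'E'
from tray import *
ims=capture('scene');crop(ims,220,150,380,280,5,'g2.png')
rk()
E
```

```text
time_s: 21.6
tool_pos: [0.3722, 0.1843, 0.0812]
eef_rot: [2.175, 0.1, -2.174]
wrist_force: [-0.0, 0.3, -0.0]
grip_width: 0.002
t 21.65 tcp [0.3725 0.1845 0.0816] F [ 0.4 -0.6  0.2] g 0.0
rake tray xyz mm [-161.5   86.1  -22.4] yaw err deg -0.04
```

View pics/g2.png

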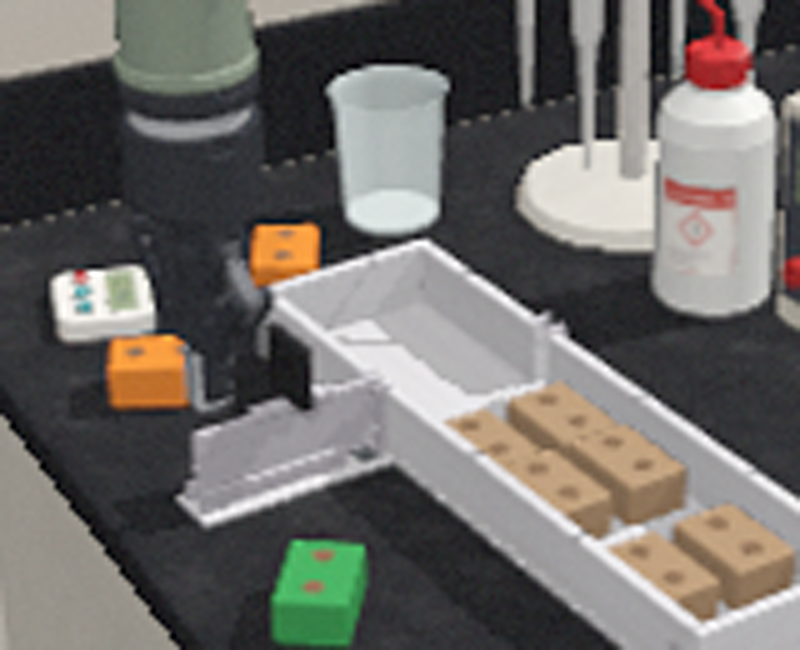

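```bash
python3 -m handwheel '[{"dx":0,"dy":0.001,"dz":-0.012,"ax":0,"ay":0,"az":0,"hand":0},{"dx":0,"dy":0.001,"dz":-0.024,"ax":0,"ay":0,"az":0,"hand":0},{"dx":0,"dy":0.001,"dz":-0.038,"ax":0,"ay":0,"az":0,"hand":0},{"dx":0,"dy":0.001,"dz":-0.054,"ax":0,"ay":0,"az":0,"hand":0},{"dx":0,"dy":0.001,"dz":-0.07,"ax":0,"ay":0,"az":0,"hand":0},{"dx":0,"dy":0.001,"dz":-0.086,"ax":0,"ay":0,"az":0,"hand":0},{"dx":0,"dy":0.001,"dz":-0.1,"ax":0,"ay":0,"az":0,"hand":0},{"dx":0,"dy":0.001,"dz":-0.11,"ax":0,"ay":0,"az":0,"hand":0}]'
python3 - <<'E'
from tray import *
ims=capture('scene');crop(ims,220,150,380,280,5,'g3.png')
rk()
E
```

```text
time_s: 22.45
tool_pos: [0.4812, 0.1939, 0.0808]
eef_rot: [2.171, 0.1, -2.178]
wrist_force: [-5.7, 1.7, 4.7]
grip_width: 0.004
t 22.5 tcp [0.4829 0.1941 0.0808] F [-2.1  0.9  1.1] g -0.001
rake tray xyz mm [-50.7  85.4 -23.2] yaw err deg -0.05
```

View pics/g3.png

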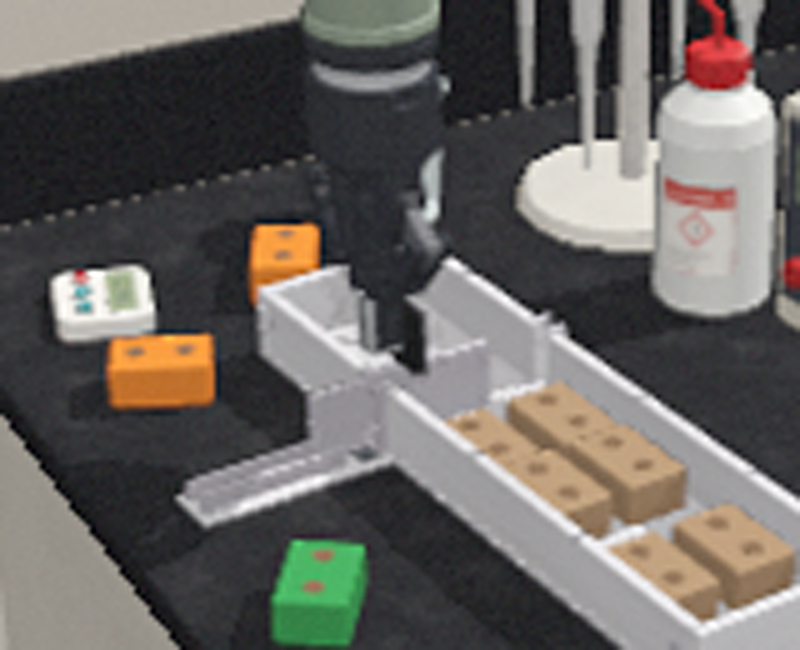

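```bash
python3 -m handwheel '[{"dx":0,"dy":0,"dz":-0.01,"ax":0,"ay":0,"az":0,"hand":0},{"dx":0,"dy":0,"dz":-0.02,"ax":0,"ay":0,"az":0,"hand":0},{"dx":0,"dy":0,"dz":-0.027,"ax":0,"ay":0,"az":0,"hand":0},{"dx":0,"dy":0,"dz":-0.03,"ax":0,"ay":0,"az":0,"hand":0},{"dx":0,"dy":0,"dz":-0.03,"ax":0,"ay":0,"az":0,"hand":0}]';python3 -m handwheel '[{"dx":0,"dy":0,"dz":-0.002,"ax":0,"ay":0,"az":0,"hand":0},{"dx":0,"dy":0,"dz":-0.003,"ax":0,"ay":0,"az":0,"hand":0},{"dx":0,"dy":0,"dz":-0.003,"ax":0,"ay":0,"az":0,"hand":0}]'
python3 - <<'E'
from tray import *
ims=capture('scene');crop(ims,220,150,380,280,5,'g4.png')
rk()
E
```

```text
time_s: 23.0
tool_pos: [0.5109, 0.1965, 0.0805]
eef_rot: [2.172, 0.1, -2.176]
wrist_force: [-4.0, 0.8, -0.4]
grip_width: 0.003
time_s: 23.3
tool_pos: [0.5131, 0.1967, 0.0805]
eef_rot: [2.171, 0.101, -2.176]
wrist_force: [-4.8, 1.6, 0.9]
grip_width: -0.003
t 23.35 tcp [0.5131 0.1967 0.0805] F [-6.2  2.6  0.9] g 0.002
rake tray xyz mm [-20.4  85.3 -23.5] yaw err deg -0.01
```

View pics/g4.png

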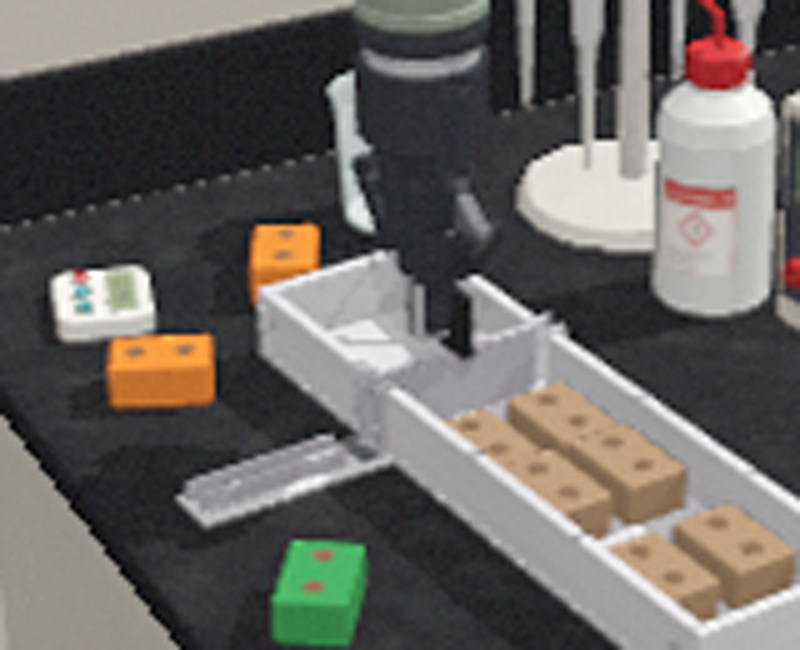

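Nearly shut; push in small steps until the stop shows in the force.

```bash
python3 -m handwheel '[{"dx":0,"dy":0,"dz":-0.002,"ax":0,"ay":0,"az":0,"hand":0},{"dx":0,"dy":0,"dz":-0.003,"ax":0,"ay":0,"az":0,"hand":0},{"dx":0,"dy":0,"dz":-0.003,"ax":0,"ay":0,"az":0,"hand":0}]'; python3 -m handwheel '[{"dx":0,"dy":0,"dz":-0.001,"ax":0,"ay":0,"az":0,"hand":0},{"dx":0,"dy":0,"dz":-0.002,"ax":0,"ay":0,"az":0,"hand":0},{"dx":0,"dy":0,"dz":-0.002,"ax":0,"ay":0,"az":0,"hand":0}]'
```

```text
time_s: 23.65
tool_pos: [0.5162, 0.197, 0.0805]
eef_rot: [2.172, 0.101, -2.176]
wrist_force: [-5.1, 2.1, -0.5]
grip_width: 0.004
time_s: 23.95
tool_pos: [0.5185, 0.1972, 0.0805]
eef_rot: [2.173, 0.101, -2.175]
wrist_force: [-3.8, 0.7, -1.0]
grip_width: 0.001
```

```bash
python3 -m handwheel '[{"dx":0,"dy":0,"dz":-0.001,"ax":0,"ay":0,"az":0,"hand":0},{"dx":0,"dy":0,"dz":-0.002,"ax":0,"ay":0,"az":0,"hand":0},{"dx":0,"dy":0,"dz":-0.002,"ax":0,"ay":0,"az":0,"hand":0}]'; python3 -m handwheel '[{"dx":0,"dy":0,"dz":-0.001,"ax":0,"ay":0,"az":0,"hand":0},{"dx":0,"dy":0,"dz":-0.0015,"ax":0,"ay":0,"az":0,"hand":0},{"dx":0,"dy":0,"dz":-0.0015,"ax":0,"ay":0,"az":0,"hand":0}]'
python3 - <<'E'
from tray import *
ims=capture('scene');crop(ims,250,180,350,260,8,'g5.png')
rk()
E
```

```text
time_s: 24.25
tool_pos: [0.5209, 0.1974, 0.0805]
eef_rot: [2.173, 0.101, -2.174]
wrist_force: [-3.9, 2.8, -2.4]
grip_width: 0.0
time_s: 24.55
tool_pos: [0.522, 0.1975, 0.0805]
eef_rot: [2.172, 0.101, -2.175]
wrist_force: [-4.7, 2.3, -2.2]
grip_width: -0.005
t 24.6 tcp [0.522  0.1975 0.0805] F [-6.   2.  -2.4] g -0.004
rake tray xyz mm [-11.5  85.2 -23.5] yaw err deg -0.0
```

View pics/g5.png

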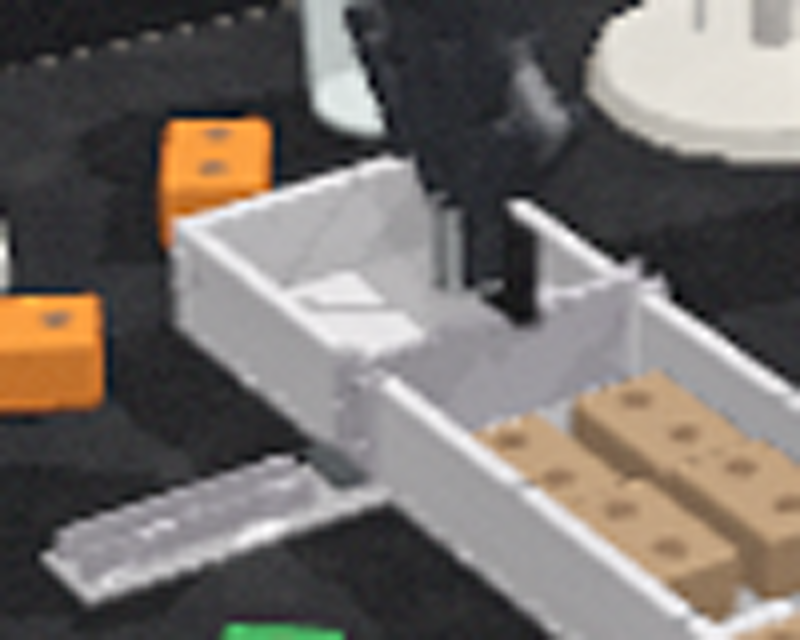

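```bash
python3 -m handwheel '[{"dx":0,"dy":0,"dz":-0.001,"ax":0,"ay":0,"az":0,"hand":0},{"dx":0,"dy":0,"dz":-0.0015,"ax":0,"ay":0,"az":0,"hand":0},{"dx":0,"dy":0,"dz":-0.0015,"ax":0,"ay":0,"az":0,"hand":0}]'; python3 -m handwheel '[{"dx":0,"dy":0,"dz":-0.001,"ax":0,"ay":0,"az":0,"hand":0},{"dx":0,"dy":0,"dz":-0.0015,"ax":0,"ay":0,"az":0,"hand":0},{"dx":0,"dy":0,"dz":-0.0015,"ax":0,"ay":0,"az":0,"hand":0}]'
```

```text
time_s: 24.9
tool_pos: [0.5221, 0.1975, 0.0805]
eef_rot: [2.169, 0.1, -2.178]
wrist_force: [-8.2, 2.4, 0.6]
grip_width: 0.001
time_s: 25.2
tool_pos: [0.5222, 0.1975, 0.0806]
eef_rot: [2.166, 0.099, -2.182]
wrist_force: [-12.4, 2.1, 3.6]
grip_width: 0.001
```

```bash
python3 -m handwheel '[{"dx":0,"dy":0,"dz":-0.001,"ax":0,"ay":0,"az":0,"hand":0},{"dx":0,"dy":0,"dz":-0.001,"ax":0,"ay":0,"az":0,"hand":0},{"dx":0,"dy":0,"dz":0.01,"ax":0,"ay":0,"az":0,"hand":0},{"dx":-0.03,"dy":0,"dz":0.03,"ax":0,"ay":0,"az":0,"hand":0},{"dx":-0.08,"dy":-0.02,"dz":0.04,"ax":0,"ay":0,"az":0,"hand":0},{"dx":-0.12,"dy":-0.06,"dz":0.05,"ax":0,"ay":0,"az":0,"hand":0},{"dx":-0.15,"dy":-0.11,"dz":0.06,"ax":0,"ay":0,"az":0,"hand":0},{"dx":-0.15,"dy":-0.15,"dz":0.06,"ax":0,"ay":0,"az":0,"hand":0}]'
python3 - <<'E'
from tray import *
st()
ims=capture('scene');crop(ims,230,180,350,270,6.6,'g6.png')
im=capture('top');crop(im,200,180,400,310,4,'g7.png');crop(im,245,190,305,300,5,'g8.png')
E
```

```text
time_s: 26.0
tool_pos: [0.4553, 0.3353, 0.2344]
eef_rot: [2.189, 0.104, -2.165]
wrist_force: [1.9, 0.2, -0.5]
grip_width: 0.001
t 26.0 tcp [0.4553 0.3353 0.2344] F [ 1.9  0.2 -0.5] g 0.001
```

View pics/g6.png

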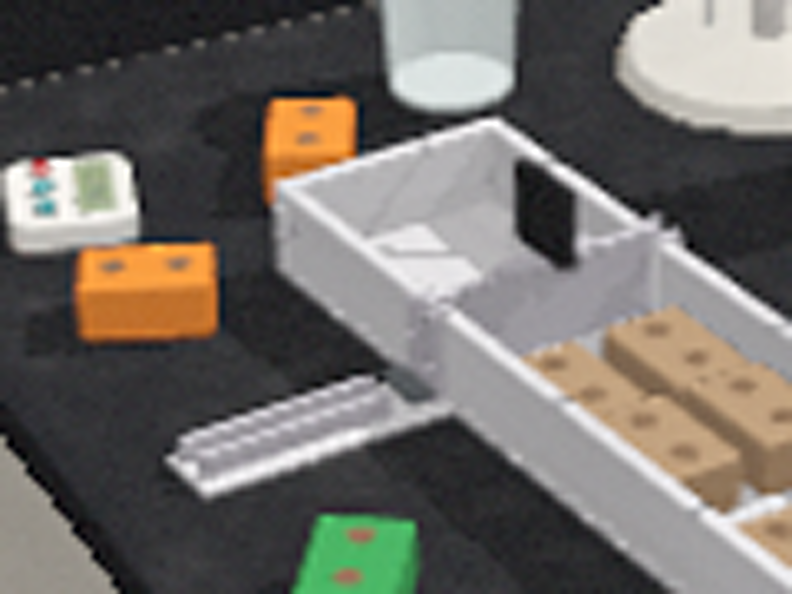

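View pics/g7.png

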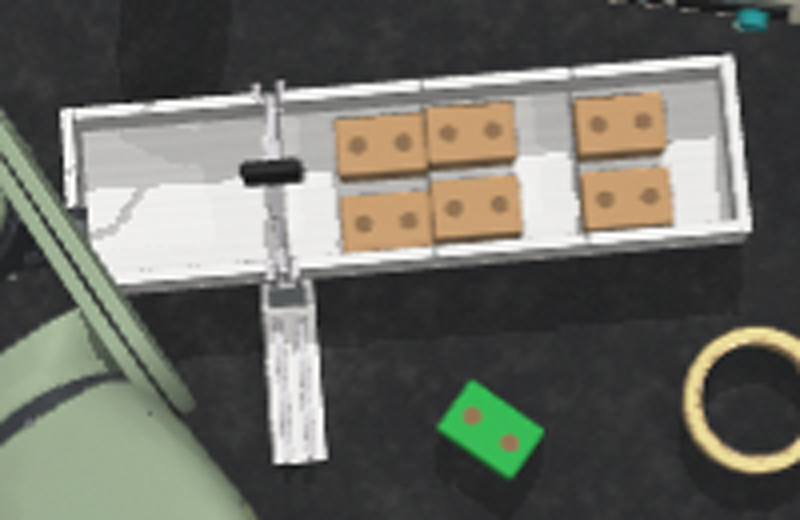

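Run:
```python
from tray import *
import cv2
print('paddle top centre',totray(w('top',np.array([271,165])/4+[200,180],.093)),totray(w('top',np.array([271,172])/4+[200,180],.08)))
for n,q in (('2',(380,146)),('1',(386,222)),('4',(470,133)),('3',(476,207)),('6',(620,127)),('5',(626,199))): print(n,np.round(totray(w('top',np.array(q)/4+[200,180],.034))[:2]*1e3))
a=cv2.imread('pics/g8.png');b=capture('scene')[:,:,::-1]
cv2.imwrite('pics/g9.png',np.hstack([cv2.resize(a[300:550],(600,500),interpolation=cv2.INTER_CUBIC)]))
cv2.imwrite('pics/g10.png',cv2.resize(b[225:255,265:305],(800,600),interpolation=cv2.INTER_CUBIC))
```

```text
paddle top centre [0.00142759 0.08548216 0.093     ] [-0.00054134  0.0865784   0.08      ]
2 [20. 16.]
1 [-31.  16.]
4 [ 24. -44.]
3 [-26. -43.]
6 [  21. -143.]
5 [ -28. -143.]
```

View pics/g10.png

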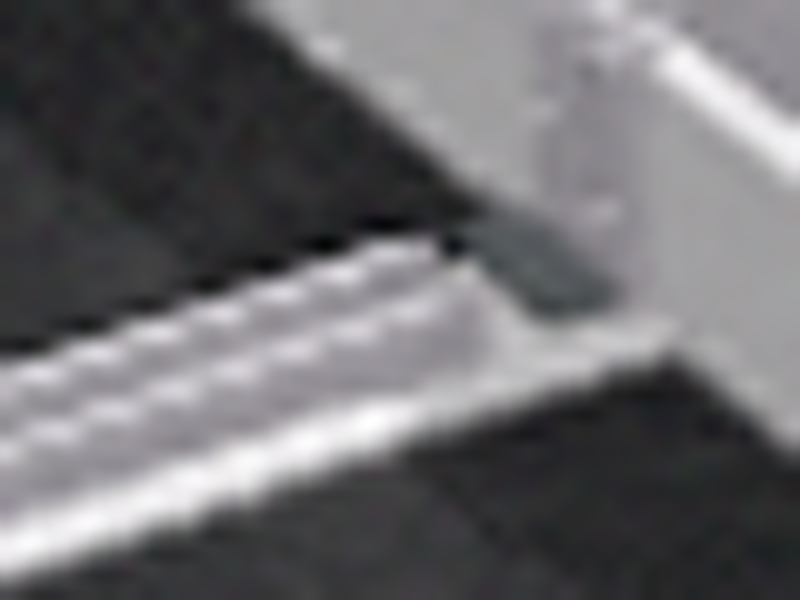

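View pics/g9.png

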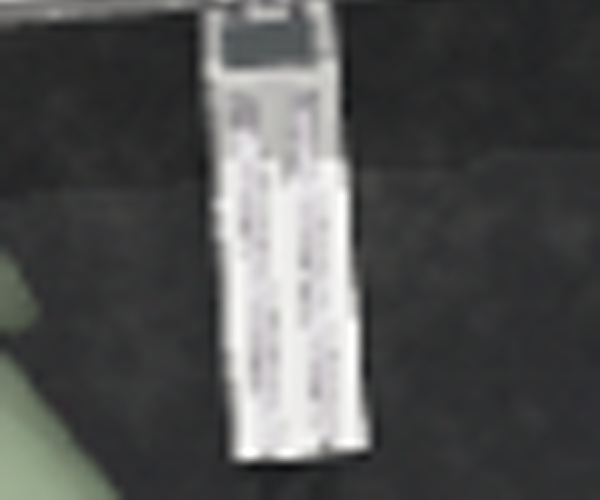

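Run:
```python
from tray import *
# scene bias near the catch: tray outer rim corner (-60,223,46), crop g6 px (277,185)/6.6
obs=np.array([277,188])/6.6+[230,180]; pr=proj('scene',trayP(TP,[[-.06,.223,.046]]))[0]; print('bias',obs-pr)
bias=obs-pr
for t,s in(((222,70),(470,240)),((312,66),(545,315))):
    a=np.array(s)/20+[265,225]; b=np.array(t)/10+[245,220]
    for bb in (bias*0,bias):
        P,e=tri(a-bb,b); print(np.round(totray(P)*1e3,1),'gap mm',round(e*1e3,1))
for z in (0,.007,.012):
  print(z,[np.round((proj('scene',trayP(TP,[[-.074,.085+d,z]]))[0]+bias-[265,225])*20) for d in(.013,-.013)],[np.round((proj('top',trayP(TP,[[-.074,.085+d,z]]))[0]-[245,220])*10) for d in(.013,-.013)])
```

```text
bias [1.42255369 0.46881084]
[-27.7 107.6  -1.4] gap mm 69.5
[-30.  108.1   1.3] gap mm 73.3
[-28.8  83.6  -1.7] gap mm 70.2
[-31.1  84.2   1. ] gap mm 74.0
0 [array([491., 310.]), array([583., 388.])] [array([225., 359.]), array([323., 351.])]
0.007 [array([489., 269.]), array([582., 346.])] [array([223., 355.]), array([321., 348.])]
0.012 [array([488., 239.]), array([581., 316.])] [array([222., 353.]), array([320., 345.])]
```

Run:
```python
from tray import *
bias=np.array([1.42,.47])
for t,s in(((222,70),(470,240)),((312,66),(545,315))):
    a=np.array(s)/20+[265,225]; b=np.array(t)/10+[245,250]
    for bb in (bias*0,bias):
        P,e=tri(a-bb,b); print(np.round(totray(P)*1e3,1),'gap mm',round(e*1e3,1))
```

```text
[-75.9  97.2  10.9] gap mm 5.5
[-78.   97.9  13.1] gap mm 1.7
[-77.1  73.5  10.5] gap mm 4.8
[-79.1  74.2  12.8] gap mm 1.0
```

Run:
```python
from tray import *
ims=capture('scene');cv2.imwrite('pics/z1.png',ims[:,:,::-1]);im=capture('top');cv2.imwrite('pics/z2.png',im[:,:,::-1]);st()
```

```text
t 26.25 tcp [0.4537 0.3334 0.2292] F [ 0.  -0.3 -0.9] g -0.002
```

View pics/z1.png

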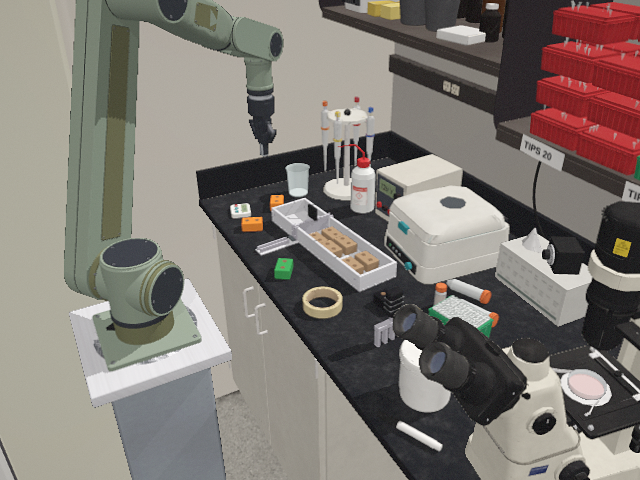

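View pics/z2.png

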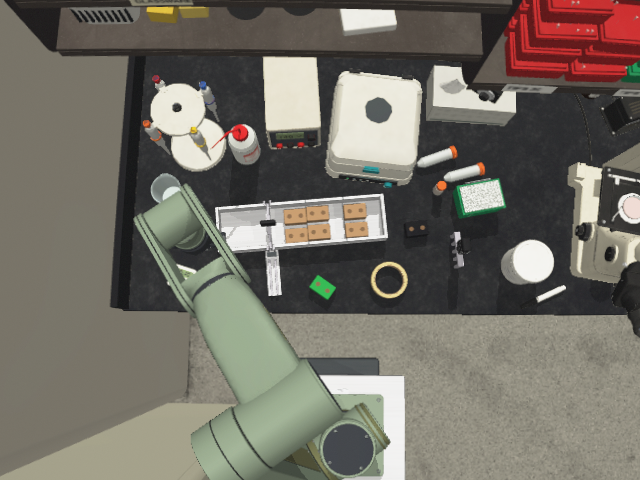

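The rake stands at top (457,250). The gate is shut, with its paddle at (268,222). Two blocks lie in each bay, and the bystanders are where they started.

```bash
python3 -c "
from rig import job_done; print(job_done())"
```

```text
the job is handed in; nothing more can be done
None
```

The job is handed in at about 26 s of the 72 s allowed; the hand-in gives no verdict.

**What I did:** With the rake I slid the two top blocks (5 and 6) over the ones in front until they dropped onto the bed, then raked them into bay 3. I pushed blocks 1 to 4 through the gateway into bays 1 and 2. I stood the rake back on the worktop about where it began, then shut the gate with the closed fingers.

**Last checks:**
- **Blocks:** all six look flat in the pictures, two per bay, at tray y of about +16, -44 and -143 mm.
- **Gate:** the push ran onto the stop, with the force rising to about 12 N and no more movement. In the picture the paddle is within about 1.5 mm of shut.
- **Catch:** its top measures roughly 11 to 13 mm high from the two cameras. Held down under the gate it could be at most 7 mm, so it is up. I judged this from the pictures and did not pull on the gate to test it.
- **Rake and surroundings:** the rake is standing clear of the tray, and the tape roll, beaker and vial look unmoved.

**What disagreed:**
- The scene camera sits about 1.5 to 2 pixels (a few mm) off the top camera, so I placed things by the top camera.
- The first move command was refused because it left out some keys; nothing moved.

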